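Clear, load and lock a pad-clamping jig

ROBOT

A 6-joint arm with a two-finger parallel gripper is mounted at the origin on the work surface. World frame = base frame: x ahead of the robot, y to its left, z up, the work surface at z = 0. Lengths are in m, angles in rad, forces in N, time in s.
With the tool pointing down it reaches from about 0.375 to 0.975 m from the base axis. Payload 3.8 kg.
Tool frame: the origin (TCP) lies on the centre line of the jaws, within the pads' length; the fingertips stand 22 mm ahead of it and the grasp point (between the pads) lies 3 mm ahead of it; x points along the fingers, y is the direction in which the jaws open and shut, and the axes are right-handed (so a half turn about x gives the same grasp; the last joint's range is limited). The gripper opens to 85 mm and grips with 20 to 120 N. Pads are 22 mm wide; open, the fingers measure 114 mm over their backs; the gripper's body (76 mm by 85 mm) begins 54 mm behind the grasp point. The pads swing forward as they close: fully open they stand 13 mm farther back than shut.
Start: joints at [-1.35, 0.264, 1.604, -0, 1.274, -0.037], TCP at [0.172, -0.653, 0.253] pointing down, gripper open.
Joint ranges: [-2.63, 2.63], [-0.94, 2.18], [0.31, 2.57], [-1.31, 4.45], [0, 2.66], [-2.55, 2.55]. Speed limits (rad/s): [2.57, 2.57, 3.14, 3.14, 3.14, 3.14].

INTERFACE

Orientations are given as a rotation vector (axis times angle).
In Python, from workcell import monitor, eyes, finish_job gives the robot as it stands. The module is installed in compiled form; this text tells all that it offers.
- The arm moves only by the tool play_rows, never from a script. Its argument "deltas" is a list of rows, each an object of numbers: "wx", "wy", "wz": the turn, a rotation vector about the world's x, y, z in degrees; "x", "y", "z": the shift along the world's x, y, z in mm; "fingers": the closure, from -1 (fully open) to 1 (shut), so that 0 is half open. A call has 1 to 20 rows; each row is the pose to reach, as a shift and turn from the pose commanded when the call began; what a row does not reach only later rows make up. A row lasts 1/8 s, in which the tool goes at most 62.5 mm and 10.7 degrees, less where a joint would pass 70% of its speed; a pose out of reach is approached as far as the arm can. A call with a gripper value outside its range is refused whole. The fingers move at their own pace and stop on an object; "grip_force" is the grip in N (left out, the last holds). Time passes only in rows, so rows that repeat a pose let the fingers close. It gives the time, the measured TCP pose, the force and the opening at its end, in the units of the state.
- monitor.read_state(): the state, without advancing time (a new reading comes with each control period).
- eyes.read_camera(name): name is "scene" or "top" or "wrist"; returns a dict with "frame" (400x640x3 uint8, red, green, blue), "depth" (400x640 float32, m along the optical axis (not along the pixel's ray), 0 where there is no reading), "K" (3x3 intrinsics, pixels), "view" (4x4, takes a point from world to camera coordinates); the wrist camera has in their place "tool_from_camera" (4x4, takes a point from camera to tool coordinates, whose origin is the TCP and whose axes are the tool frame's). Camera axes: x right, y down, z forward; pixel columns grow to the right and rows downward; lengths in m; the calibration is good to about 2 mm. A picture is of the moment at which its call begins: read the wrist's pose just before it.
- finish_job(): hands the job in, once; it reports no verdict.
The state is a dict: "time": time; "q": joint angles; "joint_vel": joint speeds; "joint_torque": joint torques, N m; "tool_pos": TCP position; "tcp_rot": TCP orientation; "wrist_force": force on the tool from outside, world axes, zero at the start; "torque": the same for the moment, N m; "width": opening from 0.0 (shut) to 1.0 (fully open).
Only numpy, scipy, OpenCV 4.12 (cv2) and the standard library are available. Lean on these libraries where they do the work, as an engineer would, in place of code of your own. Each camera call takes 0.05 s, during which the arm holds its last target.

TASK

Ready the pad-clamping jig: move whatever old pads are left in its two wells to the scrap tray, then set the two new pads from the parts case into the wells, one in each, stud up. After that seat the cover plate on the jig's three balls, pressing it down past the two spring rollers until they pull it fully home, let go of it, and then lock it with both pins from the rack, one through each plate hole into the post below, pushed down until the head rests on the plate. Leave the bell, the A-key, the burnisher and the jar where they are.

Things in the scene. Friction and masses are not known exactly. Their poses are not given: they have to be found in the camera images.
- jig: fixed grey jig in the middle of the bench: a block 160 mm (x) by 190 mm (y), 22 mm high, with two round wells, three steel balls on stems, two square posts and two sprung rollers. Origin at the centre of its underside, on the bench; own x points away from the robot at yaw 0, z up. Its two pin posts (28 mm wide, 50 mm high) are at own (-50, +-62) mm, on the side nearest the robot
- ball0 (a point): centre of the jig's ball nearest the robot, own (-50, 0, 40) mm; the other two are at own (44, +-64, 40) mm. Each is 24 mm across, polished and slippery
- roller_near (a point): axis of the sprung brass roller nearest the robot, own (-79, 0, 64) mm (16 mm across, 20 mm long, along own y); the other is at own x = +79. They give way outward up to 10 mm (6 N preload, 0.6 N/mm each): the plate needs about 10 N of push to pass them, then they press it onto the balls with about 8 N in all. Behind each is a steel block 50 mm wide, 74 mm high, from x = 99 to 125 mm
- well0 (a point): centre of the floor of the jig's +y well (round, 67 mm wide, 14 mm deep), own (0, 40, 8) mm, 8 mm above the bench; a new pad's point goes 17 mm above this
- well1 (a point): centre of the floor of the jig's -y well (the same), own (0, -40, 8) mm, 8 mm above the bench
- seat (a point): where the middle of the cover plate's lowest face (the undersides of its rods) lies when it is fully home on the balls: own (0, 0, 46) mm of the jig; the handle's point is then 36 mm above this
- post0 (a point): mouth of the pin hole (square, 14 mm wide, 28 mm deep) in the top of the jig's +y post, 50 mm above the bench
- post1 (a point): the same for the -y post
- plate_handle (a point): centre of the dark wooden bar handle of the loose aluminium cover plate (0.5 kg). Handle 18 mm wide (own x), 70 mm long (own y), 40 mm tall; this point is half-way up it, 20 mm above the plate's top face and 36 mm above the lowest face of the rods under the plate, on which it stands. Put down with its own axes along the jig's, within about 5 mm, it centres itself on the balls
- plate_edge (a point): middle of the plate's edge nearest the robot, at half thickness: own x = -75 mm from the handle. The plate is 150 mm (own x) by 190 mm (own y), 8 mm thick, long edges rounded (4 mm radius). Three pairs of steel rods beneath it make grooves for the jig's balls. Home, its top face is 62 mm above the bench
- plate_hole0 (a point): centre of the plate's +y round through hole (14 mm wide), at its top face, own (-50, 62) mm from the handle; the other is at own (-50, -62). They lie over the posts of the jig when the plate is home
- new1_mid (a point): a new pad, in the parts case: round white pad, 60 mm across and 8 mm thick, with an upright brass stud 14 mm across and 26 mm tall on its centre (34 mm tall in all, 50 g); pick it up by the stud. This point lies on its axis 17 mm above its underside; the stud runs from 9 mm below this point to 17 mm above it. z axis up the stud
- new2_mid (a point): the other new pad, in the parts case: same shape and point
- old1_mid (a point): an old pad left in a well of the jig (it may be absent): same shape and point as the new pads; old pads are known by lying in the wells at the start
- old2_mid (a point): another old pad left in a well (may be absent): same shape and point
- case: the fixed grey metal parts case: 200 mm (own x) by 134 mm (own y), origin at the centre of its underside; the pads lie on its grey liner 33 mm above the bench, within a 10 mm high rim; the lid (125 mm high) stands raised at its own -y side, leaning outward
- tray: the fixed empty steel scrap tray, open at the top: 125 mm (own x) by 170 mm (own y), walls 28 mm high, floor 4 mm thick; origin at the centre of its underside. There is room for two pads side by side along its own y
- rack: the fixed wooden pin rack: 50 mm (own x) by 130 mm (own y), 45 mm high, origin at the centre of its underside; the pins stand in square 14 mm holes at own (0, +-35) mm
- pin1_head (a point): a steel lock pin (68 mm long, 70 g), standing upright in the rack: round head 22 mm across and 30 mm tall above a shaft 10 mm across and 38 mm long with a rounded foot. This point is the middle of the head, 15 mm above the head's underside and 53 mm above the foot. Its z axis points up along the pin. Home, this point is 77 mm above the bench
- pin2_head (a point): the second lock pin, the same
- bell: bystander: a dark grenadilla bell, 88 mm across and 115 mm tall, standing behind the jig; origin at the centre of its underside
- akey: bystander: a chrome A-key about 100 mm long lying on the bench behind and to the left of the jig; origin near its middle
- burnisher: bystander: a horn-handled burnisher 175 mm long lying behind the jig; origin at its middle
- jar: bystander: a small amber glass jar 56 mm across and 70 mm tall; origin at the centre of its underside

How it is judged:
On the way, in this order (a step that is already met when the one before it is completed fails the run):
1. every old pad lies in the scrap tray, let go (x of old1_mid in the frame of tray between -0.06 and 0.06 m and y of old1_mid in the frame of tray between -0.082 and 0.082 m and height (world z) of each of old1_mid, old2_mid below 0.055 m and x of old2_mid in the frame of tray between -0.06 and 0.06 m and y of old2_mid in the frame of tray between -0.082 and 0.082 m and contact force between each of old1, old2 and the fingers below 0.3 N), for 0.2 s.
2. a new pad sits flat on the floor of each well, let go ((horizontal distance between new1_mid and well0 below 0.006 m or horizontal distance between new1_mid and well1 below 0.006 m) and z of new1_mid in the frame of jig between 0.015 and 0.028 m and angle between each of new1_mid, new2_mid's own z axis and vertical below 0.12 rad and contact force between each of new1, new2 and the fingers below 0.3 N and (horizontal distance between new2_mid and well0 below 0.006 m or horizontal distance between new2_mid and well1 below 0.006 m) and z of new2_mid in the frame of jig between 0.015 and 0.028 m), for 0.2 s.
3. the cover plate is fully home on the three balls and let go, the new pads still in the wells under it (horizontal distance between plate_handle and seat below 0.003 m and z of plate_handle in the frame of jig between 0.079 and 0.0845 m and angle between plate_handle's own z axis and vertical below 0.025 rad and angle between the x axis of plate_handle and the x axis of jig, either way round below 0.03 rad and contact force between plate and the fingers below 0.3 N and (horizontal distance between new1_mid and well0 below 0.006 m or horizontal distance between new1_mid and well1 below 0.006 m) and z of new1_mid in the frame of jig between 0.015 and 0.028 m and angle between each of new1_mid, new2_mid's own z axis and vertical below 0.12 rad and (horizontal distance between new2_mid and well0 below 0.006 m or horizontal distance between new2_mid and well1 below 0.006 m) and z of new2_mid in the frame of jig between 0.015 and 0.028 m), for 0.3 s.
4. both pins stand in the holes, heads down on the plate (horizontal distance between plate_handle and seat below 0.003 m and z of plate_handle in the frame of jig between 0.079 and 0.0845 m and angle between plate_handle's own z axis and vertical below 0.025 rad and angle between the x axis of plate_handle and the x axis of jig, either way round below 0.03 rad and (horizontal distance between pin1_head and post0 below 0.004 m or horizontal distance between pin1_head and post1 below 0.004 m) and z of each of pin1_head, pin2_head in the frame of jig below 0.0805 m and angle between each of pin1_head, pin2_head's own z axis and vertical below 0.15 rad and contact force between each of pin1, pin2 and the fingers below 0.3 N and (horizontal distance between pin2_head and post0 below 0.004 m or horizontal distance between pin2_head and post1 below 0.004 m)), for 0.2 s.
At the end, for the whole second after the job is handed in: Old pads in the tray; a new pad flat in each well (6 mm); plate home on the balls (3 mm sideways, 2.5 mm high, level to 0.025 rad, turned under 0.03 rad); both pins in plate and posts (4 mm, head within 3.5 mm of the plate, upright to 0.15 rad); all released and at rest (all of step 1 and all of step 2 and all of step 4 and contact force between plate and the fingers below 0.3 N and linear speed of each of plate, pin1, pin2 below 0.02 m/s); the robot touches nothing.
It fails at once if the bell is moved by more than 30 mm (distance of bell from where it was at the start of the episode above 0.03 m).
It fails at once if the A-key is moved by more than 30 mm (distance of akey from where it was at the start of the episode above 0.03 m).
It fails at once if the burnisher is moved by more than 30 mm (distance of burnisher from where it was at the start of the episode above 0.03 m).
It fails at once if the jar is moved by more than 30 mm (distance of jar from where it was at the start of the episode above 0.03 m).
Of old1, old2 only 1 to 2 are there at a start; the rules pass over those that are not, and their reading is None.
At some moment in a run one of new1, new2, plate may be knocked a few centimetres aside while the robot is not near it.
It also fails if it takes over 210 s, if anything falls off the work surface, if the arm or the gripper's body presses on something with over 40 N, if the wrist force passes 120 N, or if a joint passes its speed limit or range.

## Working session

There is one attempt and no reset: what is moved stays moved. The work goes in short steps, Python scripts to look and compute and a tool call to move; the robot and the scene stay as the last step left them, time stands still between calls to the robot, and variables do not carry over. Pictures are saved under pics/ and viewed, and the job is handed in when it is done.

Besides the shell and the picture viewer there is one more tool, called after "Request:" by a JSON object that holds its "op" and its "data", one argument or row to a line. play_rows: Moves the arm, as the interface text tells. Its arguments: {"type":"object","properties":{"deltas":{"type":"array"},"grip_force":{"type":"number"}},"required":["deltas"]}

```bash
mkdir -p pics
cat > h.py <<'E'
import numpy as np, cv2
from workcell import monitor, eyes, finish_job
from scipy.spatial.transform import Rotation as R
def cam(name):
    s=monitor.read_state()
    d=eyes.read_camera(name)
    if 'view' in d: M=np.linalg.inv(np.array(d['view']))
    else:
        T=np.eye(4);T[:3,:3]=R.from_rotvec(s['tcp_rot']).as_matrix();T[:3,3]=s['tool_pos']
        M=T@np.array(d['tool_from_camera'])
    return d['frame'],d['depth'],np.array(d['K']),M
def save(name,f): cv2.imwrite('pics/'+name,f[:,:,::-1])
def pts(depth,K,M):
    h,w=depth.shape;u,v=np.meshgrid(np.arange(w),np.arange(h))
    p=np.stack([(u-K[0,2])/K[0,0]*depth,(v-K[1,2])/K[1,1]*depth,depth],-1)
    return p@M[:3,:3].T+M[:3,3]
def plane(u,v,K,M,z):
    r=M[:3,:3]@np.linalg.solve(K,[u,v,1.]); o=M[:3,3]
    return o+r*(z-o[2])/r[2]
E
python3 - <<'E'
from h import *
for n in ['scene','top','wrist']:
    f,d,K,M=cam(n); save(n+'0.png',f); print(n,K[0,0],K[0,2],K[1,2],np.round(M,3).tolist())
s=monitor.read_state();print(s)
E
```

```text
scene 435.89686276236347 321.2779267069804 204.47276579410257 [[-0.619, 0.618, -0.485, 1.053], [0.785, 0.476, -0.396, 0.425], [-0.014, -0.626, -0.78, 0.867], [0.0, 0.0, 0.0, 1.0]]
top 432.67902504834285 318.29045972819137 191.5676207668184 [[0.013, -0.992, 0.124, 0.416], [-1.0, -0.013, 0.002, 0.012], [-0.0, -0.124, -0.992, 1.19], [0.0, 0.0, 0.0, 1.0]]
wrist 346.0245864627494 325.71655185152576 196.69563912617988 [[0.255, -0.916, -0.31, 0.253], [-0.967, -0.242, -0.08, -0.63], [-0.002, 0.32, -0.947, 0.373], [0.0, 0.0, 0.0, 1.0]]
{'time': 0.15, 'q': array([-1.34991902e+00,  2.64609513e-01,  1.60504069e+00,  3.64639392e-06,
        1.27370000e+00, -3.68949877e-02]), 'joint_vel': array([ 1.67716206e-03, -4.08051213e-03, -2.60980718e-03, -1.33865979e-03,
       -2.65263572e-04,  4.83535177e-05]), 'joint_torque': array([ 4.71372259e-04, -5.15908778e+01, -3.67958558e+01,  3.16505350e-05,
        8.14170489e-03, -3.37168608e-06]), 'tool_pos': array([ 0.17196496, -0.65219244,  0.25223876]), 'tcp_rot': array([ 2.08459226,  0.272033  , -2.08492436]), 'wrist_force': array([ 0.23640194, -0.2806357 ,  0.74358791]), 'torque': array([0.0284144 , 0.03110659, 0.00849281]), 'width': 0.999930052924435}
```

View pics/top0.png

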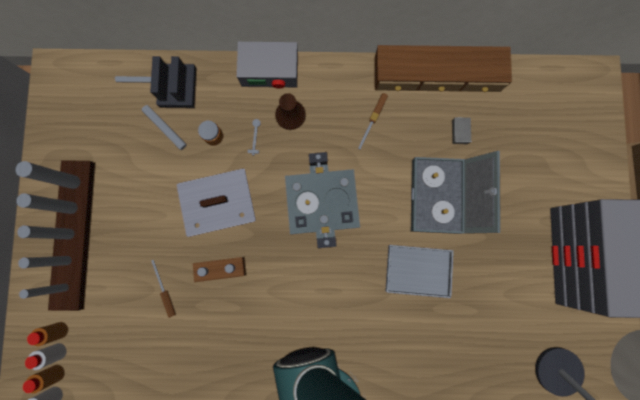

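View pics/scene0.png

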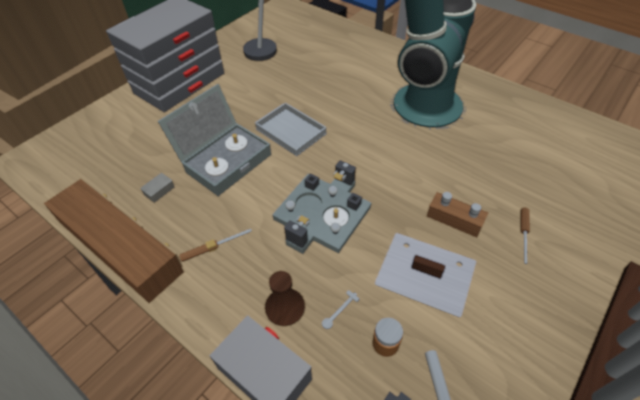

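View pics/wrist0.png

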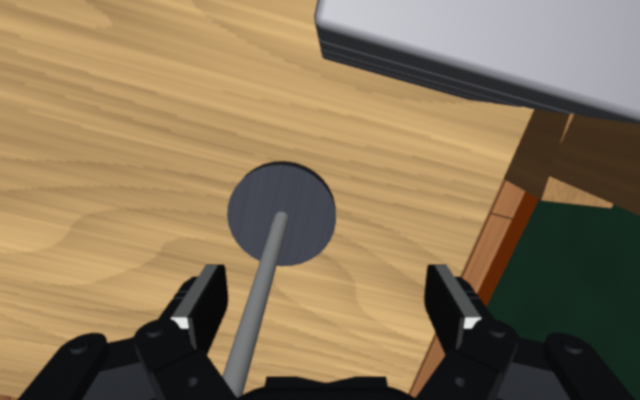

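Run:
```python
from h import *
f,d,K,M=cam('top')
c=f[140:310,170:510]; save('topc.png',cv2.resize(c,None,fx=2.3,fy=2.3,interpolation=cv2.INTER_CUBIC))
P=pts(d,K,M)
g=lambda u,v:np.round(P[v,u],3)
for n,u,v in [('oldpad',308,207),('stud',307,201),('well1',338,195),('new a',434,175),('new b',443,211),('handle',213,201),('pinA',202,271),('pinB',229,268),('tray',420,271),('post0',301,222),('post1',347,217),('rollnear',325,231)]: print(n,g(u,v))
```

```text
oldpad [0.519 0.041 0.018]
stud [0.533 0.044 0.04 ]
well1 [ 0.555 -0.04   0.006]
new a [ 0.604 -0.29   0.065]
new b [ 0.509 -0.311  0.067]
handle [0.529 0.291 0.054]
pinA [0.348 0.306 0.077]
pinB [0.356 0.239 0.073]
tray [ 0.351 -0.263  0.005]
post0 [0.478 0.059 0.023]
post1 [ 0.494 -0.065  0.018]
rollnear [ 0.453 -0.005  0.07 ]
```

View pics/topc.png

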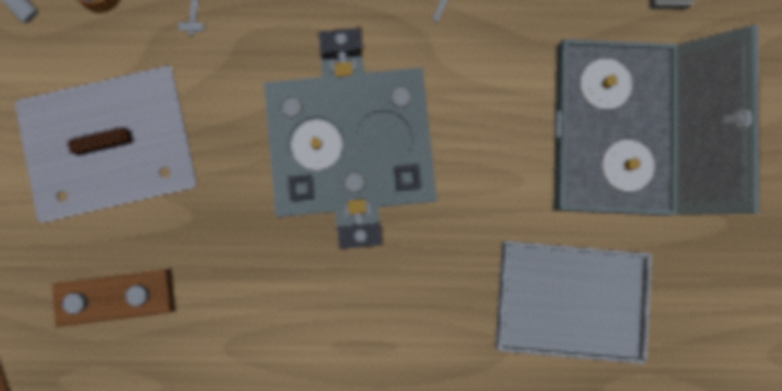

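Run:
```python
from h import *
s=monitor.read_state(); A=R.from_rotvec(s['tcp_rot']).as_matrix(); print(np.round(A,3))
d=eyes.read_camera('wrist');print(np.round(d['tool_from_camera'],4))
```

```text
[[-0.     0.255 -0.967]
 [ 0.001 -0.967 -0.255]
 [-1.    -0.001 -0.   ]]
[[-4.000e-04 -3.203e-01  9.473e-01 -1.214e-01]
 [ 1.000e+00 -5.000e-04  2.000e-04 -6.000e-04]
 [ 4.000e-04  9.473e-01  3.203e-01 -8.370e-02]
 [ 0.000e+00  0.000e+00  0.000e+00  1.000e+00]]
```

Request:
{"op": "play_rows", "data": {
  "deltas": [
    {"x":100,"y":170,"z":77,"wz":-11},
    {"x":388,"y":672,"z":77,"wz":-11},
    {"x":388,"y":672,"z":77,"wz":-11},
    {"x":388,"y":672,"z":77,"wz":-11},
    {"x":388,"y":672,"z":77,"wz":-11},
    {"x":388,"y":672,"z":77,"wz":-11},
    {"x":388,"y":672,"z":77,"wz":-11},
    {"x":388,"y":672,"z":77,"wz":-11},
    {"x":388,"y":672,"z":77,"wz":-11},
    {"x":388,"y":672,"z":77,"wz":-11},
    {"x":388,"y":672,"z":77,"wz":-11},
    {"x":388,"y":672,"z":77,"wz":-11},
    {"x":388,"y":672,"z":77,"wz":-11},
    {"x":388,"y":672,"z":77,"wz":-11},
    {"x":388,"y":672,"z":77,"wz":-11,"fingers":0},
    {"x":388,"y":672,"z":77,"wz":-11,"fingers":0},
    {"x":388,"y":672,"z":77,"wz":-11,"fingers":0}
  ],
  "grip_force": 40
}}

```text
schema error: expected keys wx, wy, wz, x, y, z, fingers
```

Run:
```python
from h import *
f,d,K,M=cam('wrist'); save('wj.png',f); s=monitor.read_state(); print(s['tool_pos'],s['width'],s['time'])
np.savez('wj.npz',f=f,d=d,K=K,M=M)
```

```text
[ 0.1720239  -0.65249016  0.25280704] 1.0037050871688076 0.3
```

View pics/wj.png

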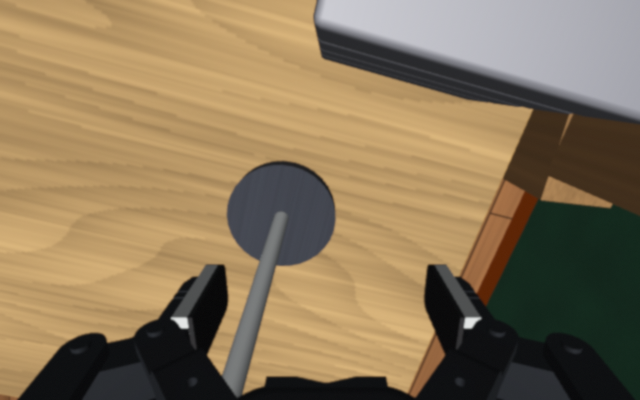

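All seven keys are required in every row.

Request:
{"op": "play_rows", "data": {
  "deltas": [
    {"wx":0,"wy":0,"wz":-11,"x":388,"y":672,"z":77,"fingers":0},
    {"wx":0,"wy":0,"wz":-11,"x":388,"y":672,"z":77,"fingers":0},
    {"wx":0,"wy":0,"wz":-11,"x":388,"y":672,"z":77,"fingers":0},
    {"wx":0,"wy":0,"wz":-11,"x":388,"y":672,"z":77,"fingers":0},
    {"wx":0,"wy":0,"wz":-11,"x":388,"y":672,"z":77,"fingers":0},
    {"wx":0,"wy":0,"wz":-11,"x":388,"y":672,"z":77,"fingers":0},
    {"wx":0,"wy":0,"wz":-11,"x":388,"y":672,"z":77,"fingers":0},
    {"wx":0,"wy":0,"wz":-11,"x":388,"y":672,"z":77,"fingers":0},
    {"wx":0,"wy":0,"wz":-11,"x":388,"y":672,"z":77,"fingers":0},
    {"wx":0,"wy":0,"wz":-11,"x":388,"y":672,"z":77,"fingers":0},
    {"wx":0,"wy":0,"wz":-11,"x":388,"y":672,"z":77,"fingers":0},
    {"wx":0,"wy":0,"wz":-11,"x":388,"y":672,"z":77,"fingers":0},
    {"wx":0,"wy":0,"wz":-11,"x":388,"y":672,"z":77,"fingers":0},
    {"wx":0,"wy":0,"wz":-11,"x":388,"y":672,"z":77,"fingers":0},
    {"wx":0,"wy":0,"wz":-11,"x":388,"y":672,"z":77,"fingers":0},
    {"wx":0,"wy":0,"wz":-11,"x":388,"y":672,"z":77,"fingers":0}
  ],
  "grip_force": 40
}}

```text
time: 2.3
tool_pos: [0.5595, 0.0182, 0.3301]
tcp_rot: [2.188, 0.07, -2.189]
wrist_force: [0.3, 0.7, 0.3]
width: 0.503
```

Run:
```python
from h import *
f,d,K,M=cam('wrist'); save('wj1.png',f); s=monitor.read_state(); print(s['tool_pos'],s['width'],s['time'])
np.savez('wj.npz',f=f,d=d,K=K,M=M)
```

```text
[0.55955538 0.01814685 0.33023645] 0.5004505278907346 2.35
```

View pics/wj1.png

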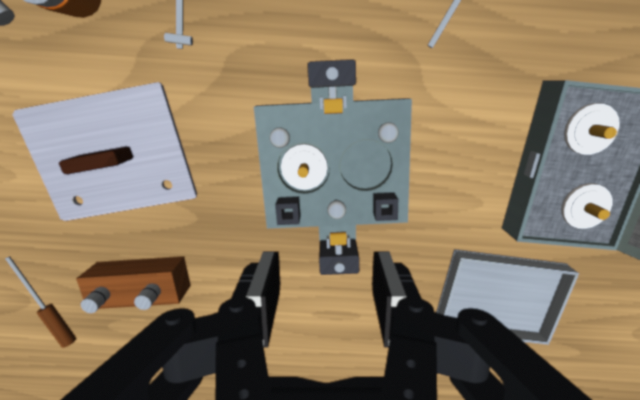

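Run:
```python
from h import *
z=np.load('wj.npz');f=z['f']
save('wj1c.png',cv2.resize(f[50:285,240:430],None,fx=2.5,fy=2.5,interpolation=cv2.INTER_CUBIC)) 
c=f[90:285,245:425]; save('wj1d.png',cv2.resize(c,None,fx=3,fy=3,interpolation=cv2.INTER_CUBIC))
```

```text
(no output)
```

View pics/wj1d.png

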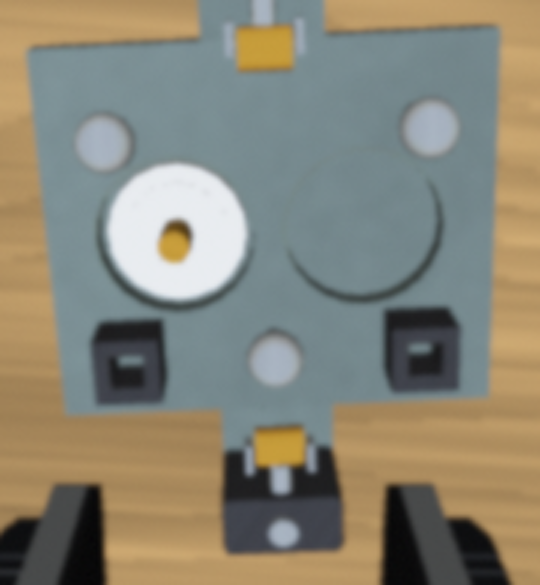

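```bash
cat >> h.py <<'E'
def fit2(own,w):
    own=np.array(own,float);w=np.array(w,float);a=own-own.mean(0);b=w-w.mean(0)
    th=np.arctan2((a[:,0]*b[:,1]-a[:,1]*b[:,0]).sum(),(a*b).sum());c,s=np.cos(th),np.sin(th);Rm=np.array([[c,-s],[s,c]])
    t=w.mean(0)-Rm@own.mean(0); return th,t,w-(own@Rm.T+t)
E
python3 - <<'E'
from h import *
z=np.load('wj.npz');K,M=z['K'],z['M'];f=z['f']
cv=lambda u,v:((u+.5)/3-.5+245,(v+.5)/3-.5+90)
px=[(103.5,142.5,.04,44,64),(431,128,.04,44,-64),(275,359,.04,-50,0),(127,371,.05,-50,62),(425.5,359,.05,-50,-62)]
w=[plane(*cv(u,v),K,M,zz)[:2] for u,v,zz,_,_ in px]
own=[(a/1000,b/1000) for *_,a,b in px]
th,t,res=fit2(own,w);print(np.degrees(th),t,np.round(res*1000,1))
c,s=np.cos(th),np.sin(th);Rm=np.array([[c,-s],[s,c]])
for n,o in dict(well0=(0,.04),well1=(0,-.04),post0=(-.05,.062),post1=(-.05,-.062)).items(): print(n,Rm@o+t)
# pads
m=(f.min(2)>190).astype(np.uint8)
n,l,st,ce=cv2.connectedComponentsWithStats(m)
for i in range(1,n):
    if st[i,4]>300: 
        cn,_=cv2.findContours((l==i).astype(np.uint8),0,1); e=cv2.fitEllipse(cv2.convexHull(max(cn,key=len)))
        print(ce[i],st[i],e,plane(*e[0],K,M,.016)[:2],plane(*e[0],K,M,.041)[:2])
P=pts(z['d'],K,M)
hsv=cv2.cvtColor(f,cv2.COLOR_RGB2HSV)
for n,u,v in [('oldstud',303,170),('stA',601,131),('stB',599,211),('padA',585,125),('padB',580,205),('trayfl',510,290),('handle',95,160),('plate',110,110),('pin1',95,300),('pin2',146,296)]: print(n,P[v,u])
E
```

```text
6.178867782149755 [0.53816203 0.00612583] [[-0.3  0.7]
 [-0.1 -0.6]
 [-0.6 -0. ]
 [ 0.6 -0.2]
 [ 0.4  0.1]]
well0 [0.53385672 0.04589346]
well1 [ 0.54246733 -0.03364179]
post0 [0.48177926 0.06238403]
post1 [ 0.49512571 -0.06089562]
[590.96728395 128.17160494] [ 568  104   51   50 1620] ((592.9684448242188, 128.70191955566406), (44.2191162109375, 56.294673919677734), 46.727108001708984) [ 0.60626754 -0.3119359 ] [ 0.60837032 -0.29262717]
[303.68061367 166.25313808] [ 281  145   46   44 1434] ((303.60015869140625, 166.6058349609375), (43.78723907470703, 45.59318923950195), 110.1806869506836) [0.53487045 0.04586768] [0.54107193 0.04463592]
[586.1875969  205.05968992] [ 565  185   47   43 1290] ((587.812255859375, 206.0203399658203), (39.1834716796875, 50.45998764038086), 54.35420227050781) [ 0.50498083 -0.33697729] [ 0.5128982  -0.31623099]
oldstud [0.53724773 0.04509091 0.04280991]
stA [ 0.60825832 -0.28575313  0.0625048 ]
stB [ 0.51578492 -0.30986075  0.06702823]
padA [ 0.61215855 -0.28029551  0.04325403]
padB [ 0.5143279  -0.30414555  0.04325115]
trayfl [ 0.36250678 -0.27042116  0.0054418 ]
handle [0.53725413 0.28649223 0.05621666]
plate [0.59076335 0.28565844 0.01575341]
pin1 [0.35560823 0.30351159 0.07195967]
pin2 [0.36742339 0.23617039 0.07411419]
```

Request:
{"op": "play_rows", "data": {
  "deltas": [
    {"wx":0,"wy":0,"wz":2,"x":-25,"y":28,"z":-60,"fingers":0},
    {"wx":0,"wy":0,"wz":2,"x":-25,"y":28,"z":-120,"fingers":0},
    {"wx":0,"wy":0,"wz":2,"x":-25,"y":28,"z":-180,"fingers":0},
    {"wx":0,"wy":0,"wz":2,"x":-25,"y":28,"z":-230,"fingers":0},
    {"wx":0,"wy":0,"wz":2,"x":-25,"y":28,"z":-260,"fingers":0},
    {"wx":0,"wy":0,"wz":2,"x":-25,"y":28,"z":-280,"fingers":0},
    {"wx":0,"wy":0,"wz":2,"x":-25,"y":28,"z":-288,"fingers":0},
    {"wx":0,"wy":0,"wz":2,"x":-25,"y":28,"z":-288,"fingers":0},
    {"wx":0,"wy":0,"wz":2,"x":-25,"y":28,"z":-288,"fingers":1},
    {"wx":0,"wy":0,"wz":2,"x":-25,"y":28,"z":-288,"fingers":1},
    {"wx":0,"wy":0,"wz":2,"x":-25,"y":28,"z":-288,"fingers":1},
    {"wx":0,"wy":0,"wz":2,"x":-25,"y":28,"z":-288,"fingers":1},
    {"wx":0,"wy":0,"wz":2,"x":-25,"y":28,"z":-288,"fingers":1},
    {"wx":0,"wy":0,"wz":2,"x":-25,"y":28,"z":-270,"fingers":1},
    {"wx":0,"wy":0,"wz":2,"x":-25,"y":28,"z":-240,"fingers":1},
    {"wx":0,"wy":0,"wz":2,"x":-25,"y":28,"z":-190,"fingers":1},
    {"wx":0,"wy":0,"wz":2,"x":-25,"y":28,"z":-140,"fingers":1},
    {"wx":0,"wy":0,"wz":2,"x":-25,"y":28,"z":-140,"fingers":1}
  ],
  "grip_force": 40
}}

```text
time: 4.6
tool_pos: [0.5387, 0.0476, 0.1968]
tcp_rot: [2.182, 0.11, -2.157]
wrist_force: [0.4, 0.4, -0.3]
width: 0.145
```

Run:
```python
from h import *
f,d,K,M=cam('wrist'); save('w2.png',f)
z=np.load('wj.npz');P=pts(z['d'],z['K'],z['M'])
# tray: points with 0.003<z<0.04 in region
f0,d0,K0,M0=cam('top');P0=pts(d0,K0,M0);save('top2.png',f0)
m=(P0[...,2]>.018)&(P0[...,2]<.04)&(P0[...,0]>.25)&(P0[...,0]<.455)&(P0[...,1]<-.15)&(P0[...,1]>-.38)
print(m.sum(),cv2.minAreaRect(P0[m][:,:2].astype(np.float32)*1000))
```

```text
433 ((375.2406005859375, -270.496337890625), (192.56842041015625, 171.85836791992188), 85.84111022949219)
```

View pics/w2.png

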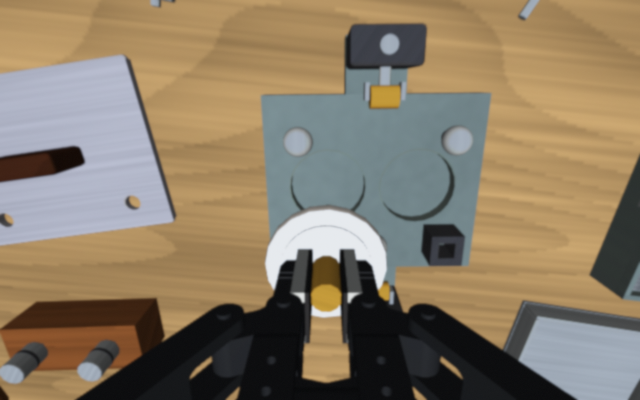

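Run:
```python
from h import *
f,d,K,M=cam('top')
print([plane(170+u/2.3,140+v/2.3,K,M,.028)[:2].round(3) for u,v in [(503,242),(651,253),(648,360),(498,349),(575,301)]])
s=monitor.read_state();print(s['tool_pos'],s['tcp_rot'],s['time']); print(R.from_rotvec(s['tcp_rot']).as_matrix().round(3))
```

```text
[array([ 0.419, -0.176]), array([ 0.409, -0.347]), array([ 0.287, -0.34 ]), array([ 0.298, -0.169]), array([ 0.353, -0.258])]
[0.53423846 0.04734197 0.18983149] [ 2.16845051  0.10952004 -2.17088377] 4.75
[[-0.001  0.101 -0.995]
 [-0.    -0.995 -0.101]
 [-1.    -0.     0.001]]
```

Request:
{"op": "play_rows", "data": {
  "deltas": [
    {"wx":0,"wy":0,"wz":0,"x":-28,"y":-45,"z":0,"fingers":1},
    {"wx":0,"wy":0,"wz":0,"x":-57,"y":-95,"z":0,"fingers":1},
    {"wx":0,"wy":0,"wz":0,"x":-86,"y":-145,"z":0,"fingers":1},
    {"wx":0,"wy":0,"wz":0,"x":-115,"y":-198,"z":0,"fingers":1},
    {"wx":0,"wy":0,"wz":0,"x":-145,"y":-250,"z":0,"fingers":1},
    {"wx":0,"wy":0,"wz":0,"x":-176,"y":-305,"z":-20,"fingers":1},
    {"wx":0,"wy":0,"wz":0,"x":-176,"y":-305,"z":-70,"fingers":1},
    {"wx":0,"wy":0,"wz":0,"x":-176,"y":-305,"z":-110,"fingers":1},
    {"wx":0,"wy":0,"wz":0,"x":-176,"y":-305,"z":-135,"fingers":1},
    {"wx":0,"wy":0,"wz":0,"x":-176,"y":-305,"z":-148,"fingers":1},
    {"wx":0,"wy":0,"wz":0,"x":-176,"y":-305,"z":-149,"fingers":1},
    {"wx":0,"wy":0,"wz":0,"x":-176,"y":-305,"z":-149,"fingers":0},
    {"wx":0,"wy":0,"wz":0,"x":-176,"y":-305,"z":-149,"fingers":0},
    {"wx":0,"wy":0,"wz":0,"x":-176,"y":-305,"z":-149,"fingers":0},
    {"wx":0,"wy":0,"wz":0,"x":-176,"y":-305,"z":-110,"fingers":0},
    {"wx":0,"wy":0,"wz":0,"x":-150,"y":-305,"z":-50,"fingers":0},
    {"wx":0,"wy":0,"wz":0,"x":-90,"y":-305,"z":0,"fingers":0},
    {"wx":0,"wy":0,"wz":0,"x":-30,"y":-330,"z":60,"fingers":0},
    {"wx":0,"wy":0,"wz":0,"x":5,"y":-350,"z":100,"fingers":0},
    {"wx":0,"wy":0,"wz":0,"x":5,"y":-350,"z":100,"fingers":0}
  ],
  "grip_force": 40
}}

```text
time: 7.25
tool_pos: [0.5427, -0.3037, 0.2937]
tcp_rot: [2.172, 0.107, -2.164]
wrist_force: [0.4, -0.4, -0.6]
width: 0.501
```

Run:
```python
from h import *
cam('top')
f,d,K,M=cam('wrist'); save('w3.png',f); np.savez('w3.npz',f=f,d=d,K=K,M=M)
s=monitor.read_state();print(s['tool_pos'],s['width'],s['time'])
f,d,K,M=cam('scene'); save('s3.png',f)
```

```text
[ 0.5438774  -0.30457868  0.29487004] 0.5027268285357265 7.35
```

View pics/w3.png

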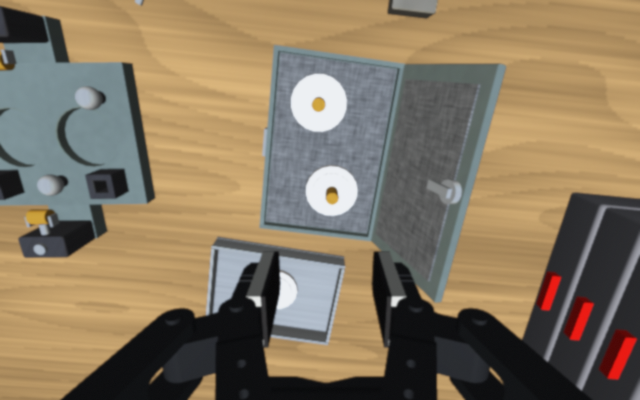

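View pics/s3.png

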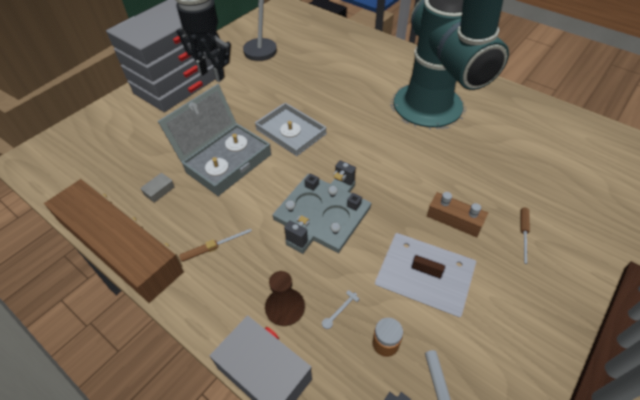

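```bash
cat >> h.py <<'E'
def pads(f,K,M,z):
    m=(f.min(2)>185).astype(np.uint8); n,l,st,ce=cv2.connectedComponentsWithStats(m)
    for i in range(1,n):
        if st[i,4]>300:
            cn,_=cv2.findContours((l==i).astype(np.uint8),0,1); e=cv2.fitEllipse(cv2.convexHull(max(cn,key=len)))
            print(np.round(e[0],1),np.round(e[1],1),plane(*e[0],K,M,z)[:2])
def studs(f,K,M,z):
    h=cv2.cvtColor(f,cv2.COLOR_RGB2HSV); m=((h[...,0]>15)&(h[...,0]<28)&(h[...,1]>140)&(h[...,2]>150)).astype(np.uint8)
    n,l,st,ce=cv2.connectedComponentsWithStats(m)
    for i in range(1,n):
        if st[i,4]>40: print('stud',ce[i],st[i],plane(*ce[i],K,M,z)[:2])
E
python3 - <<'E'
from h import *
z=np.load('w3.npz');f,K,M=z['f'],z['K'],z['M']
pads(f,K,M,.041);studs(f,K,M,.067)
E
```

```text
[318.3 102.4] [55.9 57.9] [ 0.6084921  -0.29244572]
[331.2 190.6] [49.4 51.7] [ 0.51291065 -0.3162543 ]
[281.4 290.8] [30.9 35.8] [ 0.37534401 -0.26770391]
stud [318.16666667 104.12962963] [313  98  11  13 108] [ 0.6081623  -0.29268402]
stud [331.63218391 197.37931034] [327 193  10  10  87] [ 0.51332114 -0.31612256]
stud [ 35.49152542 216.83050847] [ 26 210  20  15 236] [0.45969034 0.00124693]
```

Run:
```python
from h import *
for i in range(3):
    cam('top');s=monitor.read_state();print(s['tool_pos'],s['time'])
```

```text
[ 0.53983165 -0.30250953  0.29007069] 7.45
[ 0.53881413 -0.30200955  0.28883197] 7.5
[ 0.53834149 -0.3017652   0.28826054] 7.55
```

Request:
{"op": "play_rows", "data": {
  "deltas": [
    {"wx":0,"wy":0,"wz":0,"x":-27,"y":-14,"z":-50,"fingers":0},
    {"wx":0,"wy":0,"wz":0,"x":-27,"y":-14,"z":-100,"fingers":0},
    {"wx":0,"wy":0,"wz":0,"x":-27,"y":-14,"z":-150,"fingers":0},
    {"wx":0,"wy":0,"wz":0,"x":-27,"y":-14,"z":-185,"fingers":0},
    {"wx":0,"wy":0,"wz":0,"x":-27,"y":-14,"z":-205,"fingers":0},
    {"wx":0,"wy":0,"wz":0,"x":-27,"y":-14,"z":-218,"fingers":0},
    {"wx":0,"wy":0,"wz":0,"x":-27,"y":-14,"z":-223,"fingers":0},
    {"wx":0,"wy":0,"wz":0,"x":-27,"y":-14,"z":-223,"fingers":0},
    {"wx":0,"wy":0,"wz":0,"x":-27,"y":-14,"z":-223,"fingers":1},
    {"wx":0,"wy":0,"wz":0,"x":-27,"y":-14,"z":-223,"fingers":1},
    {"wx":0,"wy":0,"wz":0,"x":-27,"y":-14,"z":-223,"fingers":1},
    {"wx":0,"wy":0,"wz":0,"x":-27,"y":-14,"z":-223,"fingers":1},
    {"wx":0,"wy":0,"wz":0,"x":-27,"y":-14,"z":-223,"fingers":1},
    {"wx":0,"wy":0,"wz":0,"x":-27,"y":-14,"z":-205,"fingers":1},
    {"wx":0,"wy":0,"wz":0,"x":-27,"y":-14,"z":-170,"fingers":1},
    {"wx":0,"wy":0,"wz":0,"x":-25,"y":20,"z":-140,"fingers":1},
    {"wx":0,"wy":0,"wz":0,"x":-20,"y":60,"z":-130,"fingers":1},
    {"wx":0,"wy":0,"wz":0,"x":-10,"y":110,"z":-130,"fingers":1},
    {"wx":0,"wy":0,"wz":0,"x":0,"y":150,"z":-130,"fingers":1},
    {"wx":0,"wy":0,"wz":0,"x":0,"y":150,"z":-130,"fingers":1}
  ],
  "grip_force": 40
}}

```text
time: 10.05
tool_pos: [0.5403, -0.1501, 0.161]
tcp_rot: [2.168, 0.114, -2.168]
wrist_force: [0.3, -0.6, -0.1]
width: 0.145
```

Run:
```python
from h import *
f,d,K,M=cam('wrist'); save('w4.png',f)
cam('top');cam('top');s=monitor.read_state();print(s['tool_pos'],s['width'],s['time'])
```

```text
[ 0.53999067 -0.15307242  0.16066876] 0.1484769902244167 10.2
```

View pics/w4.png

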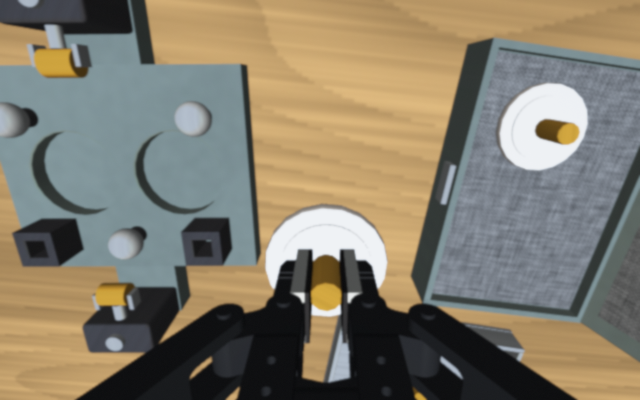

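Request:
{"op": "play_rows", "data": {
  "deltas": [
    {"wx":0,"wy":0,"wz":0,"x":2.5,"y":45,"z":0,"fingers":1},
    {"wx":0,"wy":0,"wz":0,"x":2.5,"y":90,"z":0,"fingers":1},
    {"wx":0,"wy":0,"wz":0,"x":2.5,"y":118,"z":-20,"fingers":1},
    {"wx":0,"wy":0,"wz":0,"x":2.5,"y":118,"z":-60,"fingers":1},
    {"wx":0,"wy":0,"wz":0,"x":2.5,"y":118,"z":-85,"fingers":1},
    {"wx":0,"wy":0,"wz":0,"x":2.5,"y":118,"z":-98,"fingers":1},
    {"wx":0,"wy":0,"wz":0,"x":2.5,"y":118,"z":-110,"fingers":1},
    {"wx":0,"wy":0,"wz":0,"x":2.5,"y":118,"z":-116,"fingers":1},
    {"wx":0,"wy":0,"wz":0,"x":2.5,"y":118,"z":-117,"fingers":1},
    {"wx":0,"wy":0,"wz":0,"x":2.5,"y":118,"z":-117,"fingers":1},
    {"wx":0,"wy":0,"wz":0,"x":2.5,"y":118,"z":-117,"fingers":0},
    {"wx":0,"wy":0,"wz":0,"x":2.5,"y":118,"z":-117,"fingers":0},
    {"wx":0,"wy":0,"wz":0,"x":2.5,"y":118,"z":-117,"fingers":0},
    {"wx":0,"wy":0,"wz":0,"x":2.5,"y":118,"z":-80,"fingers":0},
    {"wx":0,"wy":0,"wz":0,"x":2.5,"y":118,"z":-30,"fingers":0},
    {"wx":0,"wy":0,"wz":0,"x":20,"y":70,"z":20,"fingers":0},
    {"wx":0,"wy":0,"wz":0,"x":40,"y":20,"z":60,"fingers":0},
    {"wx":0,"wy":0,"wz":0,"x":50,"y":-35,"z":80,"fingers":0},
    {"wx":0,"wy":0,"wz":0,"x":60,"y":-80,"z":90,"fingers":0},
    {"wx":0,"wy":0,"wz":0,"x":60,"y":-100,"z":90,"fingers":0}
  ],
  "grip_force": 40
}}

```text
time: 12.7
tool_pos: [0.6012, -0.256, 0.2521]
tcp_rot: [2.173, 0.104, -2.166]
wrist_force: [-0.5, 0.7, -0.4]
width: 0.501
```

Run:
```python
from h import *
for i in range(4): cam('top')
f,d,K,M=cam('wrist'); save('w5.png',f); np.savez('w5.npz',f=f,d=d,K=K,M=M)
s=monitor.read_state();print(s['tool_pos'],s['width'],s['time'])
pads(f,K,M,.041);studs(f,K,M,.067); pads(f,K,M,.016);studs(f,K,M,.042)
```

```text
[ 0.5992997  -0.25097714  0.24899004] 0.4976217163465325 12.95
[369.5 164.2] [59.  61.6] [ 0.60851333 -0.29225708]
[121.3 194.9] [47.8 58.8] [ 0.55233338 -0.04875017]
[311.8 347.9] [38.5 48.2] [ 0.38170768 -0.25559709]
stud [ 19.33875339 127.11111111] [  7 119  27  17 369] [0.61660405 0.01853069]
stud [372.42105263 171.02255639] [366 165  14  13 133] [ 0.60842325 -0.29181151]
stud [107.56565657 203.47474747] [102 198  12  11  99] [ 0.55275636 -0.05050233]
stud [ 65.37218045 284.46616541] [ 55 278  22  15 266] [0.45971149 0.00111541]
stud [310.78333333 362.55      ] [307 359   9   8  60] [ 0.38538151 -0.255216  ]
[369.5 164.2] [59.  61.6] [ 0.60288885 -0.29602751]
[121.3 194.9] [47.8 58.8] [ 0.54244187 -0.03402557]
[311.8 347.9] [38.5 48.2] [ 0.35885668 -0.25658309]
stud [ 19.33875339 127.11111111] [  7 119  27  17 369] [0.61116439 0.04006659]
stud [372.42105263 171.02255639] [366 165  14  13 133] [ 0.60230895 -0.29586857]
stud [107.56565657 203.47474747] [102 198  12  11  99] [ 0.54205139 -0.03465937]
stud [ 65.37218045 284.46616541] [ 55 278  22  15 266] [0.4413334  0.02121513]
stud [310.78333333 362.55      ] [307 359   9   8  60] [ 0.36087365 -0.25625514]
```

View pics/w5.png

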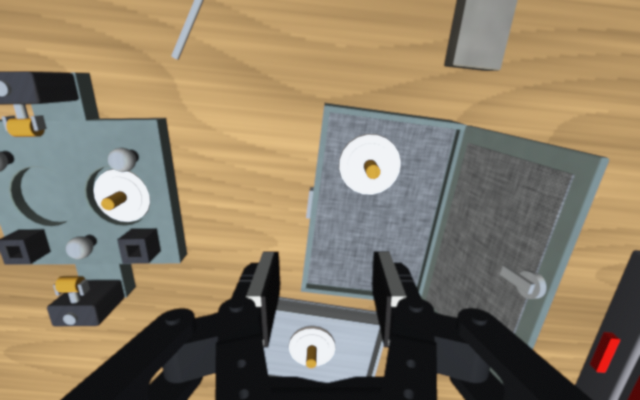

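Request:
{"op": "play_rows", "data": {
  "deltas": [
    {"wx":0,"wy":0,"wz":0,"x":8.5,"y":-40.5,"z":-30,"fingers":0},
    {"wx":0,"wy":0,"wz":0,"x":8.5,"y":-40.5,"z":-80,"fingers":0},
    {"wx":0,"wy":0,"wz":0,"x":8.5,"y":-40.5,"z":-125,"fingers":0},
    {"wx":0,"wy":0,"wz":0,"x":8.5,"y":-40.5,"z":-160,"fingers":0},
    {"wx":0,"wy":0,"wz":0,"x":8.5,"y":-40.5,"z":-178,"fingers":0},
    {"wx":0,"wy":0,"wz":0,"x":8.5,"y":-40.5,"z":-183,"fingers":0},
    {"wx":0,"wy":0,"wz":0,"x":8.5,"y":-40.5,"z":-183,"fingers":0},
    {"wx":0,"wy":0,"wz":0,"x":8.5,"y":-40.5,"z":-183,"fingers":1},
    {"wx":0,"wy":0,"wz":0,"x":8.5,"y":-40.5,"z":-183,"fingers":1},
    {"wx":0,"wy":0,"wz":0,"x":8.5,"y":-40.5,"z":-183,"fingers":1},
    {"wx":0,"wy":0,"wz":0,"x":8.5,"y":-40.5,"z":-183,"fingers":1},
    {"wx":0,"wy":0,"wz":0,"x":8.5,"y":-40.5,"z":-183,"fingers":1},
    {"wx":0,"wy":0,"wz":0,"x":8.5,"y":-40.5,"z":-165,"fingers":1},
    {"wx":0,"wy":0,"wz":0,"x":8.5,"y":-40.5,"z":-130,"fingers":1},
    {"wx":0,"wy":0,"wz":0,"x":5,"y":-15,"z":-95,"fingers":1},
    {"wx":0,"wy":0,"wz":0,"x":0,"y":30,"z":-80,"fingers":1},
    {"wx":0,"wy":0,"wz":0,"x":-10,"y":80,"z":-80,"fingers":1},
    {"wx":0,"wy":0,"wz":0,"x":-20,"y":120,"z":-80,"fingers":1},
    {"wx":0,"wy":0,"wz":0,"x":-30,"y":150,"z":-80,"fingers":1},
    {"wx":0,"wy":0,"wz":0,"x":-30,"y":150,"z":-80,"fingers":1}
  ],
  "grip_force": 40
}}

```text
time: 15.45
tool_pos: [0.5692, -0.1008, 0.171]
tcp_rot: [2.168, 0.113, -2.169]
wrist_force: [0.6, -0.5, -0.6]
width: 0.143
```

Run:
```python
from h import *
cam('top');f,d,K,M=cam('wrist'); save('w6.png',f)
s=monitor.read_state();print(s['tool_pos'],s['width'],s['time'])
```

```text
[ 0.57033229 -0.10284264  0.17104724] 0.14539739418293793 15.55
```

View pics/w6.png

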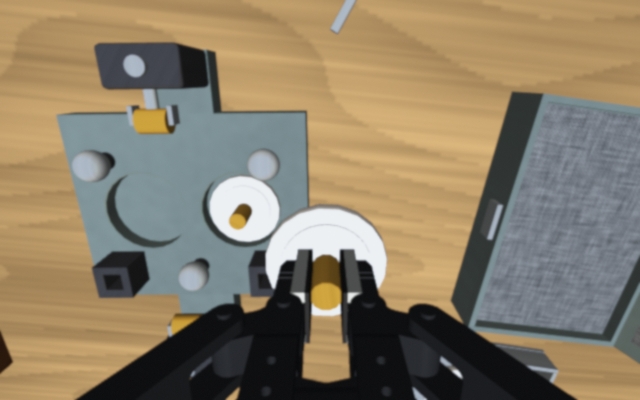

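Request:
{"op": "play_rows", "data": {
  "deltas": [
    {"wx":0,"wy":0,"wz":0,"x":-12,"y":50,"z":0,"fingers":1},
    {"wx":0,"wy":0,"wz":0,"x":-24,"y":100,"z":0,"fingers":1},
    {"wx":0,"wy":0,"wz":0,"x":-36,"y":148,"z":-20,"fingers":1},
    {"wx":0,"wy":0,"wz":0,"x":-36,"y":148,"z":-70,"fingers":1},
    {"wx":0,"wy":0,"wz":0,"x":-36,"y":148,"z":-95,"fingers":1},
    {"wx":0,"wy":0,"wz":0,"x":-36,"y":148,"z":-108,"fingers":1},
    {"wx":0,"wy":0,"wz":0,"x":-36,"y":148,"z":-120,"fingers":1},
    {"wx":0,"wy":0,"wz":0,"x":-36,"y":148,"z":-126,"fingers":1},
    {"wx":0,"wy":0,"wz":0,"x":-36,"y":148,"z":-127,"fingers":1},
    {"wx":0,"wy":0,"wz":0,"x":-36,"y":148,"z":-127,"fingers":1},
    {"wx":0,"wy":0,"wz":0,"x":-36,"y":148,"z":-127,"fingers":0},
    {"wx":0,"wy":0,"wz":0,"x":-36,"y":148,"z":-127,"fingers":0},
    {"wx":0,"wy":0,"wz":0,"x":-36,"y":148,"z":-127,"fingers":0},
    {"wx":0,"wy":0,"wz":0,"x":-36,"y":148,"z":-80,"fingers":0},
    {"wx":0,"wy":0,"wz":0,"x":-36,"y":148,"z":-30,"fingers":0},
    {"wx":0,"wy":0,"wz":0,"x":-30,"y":185,"z":20,"fingers":0},
    {"wx":0,"wy":0,"wz":0,"x":-20,"y":225,"z":60,"fingers":0},
    {"wx":0,"wy":0,"wz":0,"x":-15,"y":265,"z":100,"fingers":0},
    {"wx":0,"wy":0,"wz":0,"x":-10,"y":302,"z":130,"fingers":0},
    {"wx":0,"wy":0,"wz":0,"x":-10,"y":302,"z":130,"fingers":0}
  ],
  "grip_force": 40
}}

```text
time: 18.05
tool_pos: [0.5617, 0.2022, 0.3038]
tcp_rot: [2.176, 0.115, -2.162]
wrist_force: [0.0, -0.7, -0.4]
width: 0.498
```

Run:
```python
from h import *
for i in range(4): cam('top')
f,d,K,M=cam('wrist'); save('w7.png',f); np.savez('w7.npz',f=f,d=d,K=K,M=M)
s=monitor.read_state();print(s['tool_pos'],s['width'],s['time'])
pads(f,K,M,.016);studs(f,K,M,.042)
```

```text
[0.55913902 0.19804068 0.29826389] 0.5027881809772617 18.3
[514.  185.9] [42.6 51.2] [ 0.54214648 -0.03398431]
[448.2 186.1] [43.9 49.9] [0.53384887 0.04587174]
[626.  325.1] [30.6 39. ] [ 0.35672596 -0.24807538]
stud [515.27675277 125.34317343] [505 118  21  15 271] [ 0.61542725 -0.00102565]
stud [455.45833333 193.05555556] [451 188  10  10  72] [0.53350159 0.04623378]
stud [525.25       192.88888889] [521 188  10  10  72] [ 0.54165445 -0.03358944]
stud [492.3814433  264.12886598] [484 258  18  13 194] [ 0.44710429 -0.01957268]
```

View pics/w7.png

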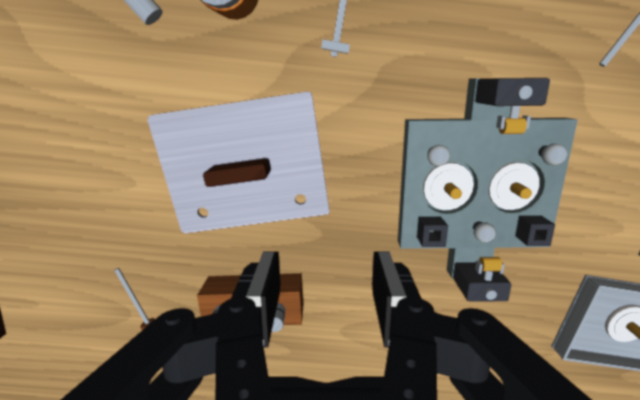

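```bash
cat >> h.py <<'E'
def plate(f,d,K,M,ztop=.016):
    P=pts(d,K,M)
    m=(abs(P[...,2]-ztop)<.004)
    h=cv2.cvtColor(f,cv2.COLOR_RGB2HSV)
    m&=(h[...,1]<60)&(h[...,2]>110)
    n,l,st,ce=cv2.connectedComponentsWithStats(m.astype(np.uint8)); i=1+st[1:,4].argmax()
    cn,_=cv2.findContours((l==i).astype(np.uint8),0,1);cn=max(cn,key=len)[:,0]
    w=np.array([plane(u,v,K,M,ztop)[:2] for u,v in cn])
    print('rect',st[i],cv2.minAreaRect((w*1000).astype(np.float32)))
    # holes/handle inside
    hull=np.zeros(m.shape,np.uint8);cv2.fillPoly(hull,[cv2.convexHull(cn)],1)
    hol=((hull==1)&(h[...,1]>70)).astype(np.uint8)
    hol=cv2.erode(hull,np.ones((5,5)))*hol
    n,l,st,ce=cv2.connectedComponentsWithStats(hol)
    for i in range(1,n):
        if st[i,4]>30:
            mm=(l==i);Q=P[mm]; top=mm&(P[...,2]>ztop+.035)
            print('in',ce[i].round(1),st[i,4],plane(*ce[i],K,M,ztop)[:2].round(4))
            if top.sum()>30: print('  top',P[top].mean(0).round(4),cv2.minAreaRect((P[top][:,:2]*1000).astype(np.float32)))
E
python3 - <<'E'
from h import *
z=np.load('w7.npz');plate(z['f'],z['d'],z['K'],z['M'])
f,d,K,M=cam('top');plate(f,d,K,M)
E
```

```text
rect [  147    91   182   142 17802] ((533.5234375, 297.1389465332031), (148.9718780517578, 190.48428344726562), 13.858139038085938)
in [236.6 172.4] 1153 [0.5256 0.303 ]
  top [0.5354 0.295  0.0575] ((569.90673828125, 256.33642578125), (41.84368133544922, 170.04547119140625), 42.29540252685547)
in [300.  198.6] 60 [0.4999 0.2245]
in [202.8 211.7] 52 [0.4705 0.3441]
rect [ 177  180   52   56 1800] ((522.02099609375, 326.1192321777344), (149.21849060058594, 123.1796875), 13.875065803527832)
in [212.2 201.1] 138 [0.5323 0.303 ]
  top [0.529  0.2936 0.0551] ((528.7164306640625, 294.0116271972656), (15.093864440917969, 61.998451232910156), 14.943965911865234)
```

Request:
{"op": "play_rows", "data": {
  "deltas": [
    {"wx":0,"wy":0,"wz":10,"x":-10,"y":40,"z":0,"fingers":0},
    {"wx":0,"wy":0,"wz":20,"x":-26.5,"y":97,"z":-20,"fingers":0},
    {"wx":0,"wy":0,"wz":30,"x":-26.5,"y":97,"z":-50,"fingers":0},
    {"wx":0,"wy":0,"wz":40,"x":-26.5,"y":97,"z":-80,"fingers":0},
    {"wx":0,"wy":0,"wz":50,"x":-26.5,"y":97,"z":-110,"fingers":0},
    {"wx":0,"wy":0,"wz":60,"x":-26.5,"y":97,"z":-130,"fingers":0},
    {"wx":0,"wy":0,"wz":70,"x":-26.5,"y":97,"z":-150,"fingers":0},
    {"wx":0,"wy":0,"wz":80,"x":-26.5,"y":97,"z":-160,"fingers":0},
    {"wx":0,"wy":0,"wz":90,"x":-26.5,"y":97,"z":-165,"fingers":0},
    {"wx":0,"wy":0,"wz":98,"x":-26.5,"y":97,"z":-170,"fingers":0},
    {"wx":0,"wy":0,"wz":98,"x":-26.5,"y":97,"z":-190,"fingers":0},
    {"wx":0,"wy":0,"wz":98,"x":-26.5,"y":97,"z":-220,"fingers":0},
    {"wx":0,"wy":0,"wz":98,"x":-26.5,"y":97,"z":-245,"fingers":0},
    {"wx":0,"wy":0,"wz":98,"x":-26.5,"y":97,"z":-255,"fingers":0},
    {"wx":0,"wy":0,"wz":98,"x":-26.5,"y":97,"z":-258,"fingers":0},
    {"wx":0,"wy":0,"wz":98,"x":-26.5,"y":97,"z":-258,"fingers":0}
  ],
  "grip_force": 80
}}

```text
time: 20.35
tool_pos: [0.5341, 0.2964, 0.0427]
tcp_rot: [1.031, 1.313, -1.03]
wrist_force: [0.7, 0.4, 1.1]
width: 0.499
```

Run:
```python
from h import *
for i in range(2): cam('top')
f,d,K,M=cam('wrist'); save('w8.png',f)
s=monitor.read_state();print(s['tool_pos'],s['wrist_force'],s['width'],s['time'],R.from_rotvec(s['tcp_rot']).as_matrix().round(3))
```

```text
[0.53446998 0.29676091 0.04349504] [ 0.17916255  0.06113422 -0.41640162] 0.4991549113610365 20.5 [[ 0.002  0.971  0.238]
 [ 0.001  0.238 -0.971]
 [-1.     0.002 -0.   ]]
```

View pics/w8.png

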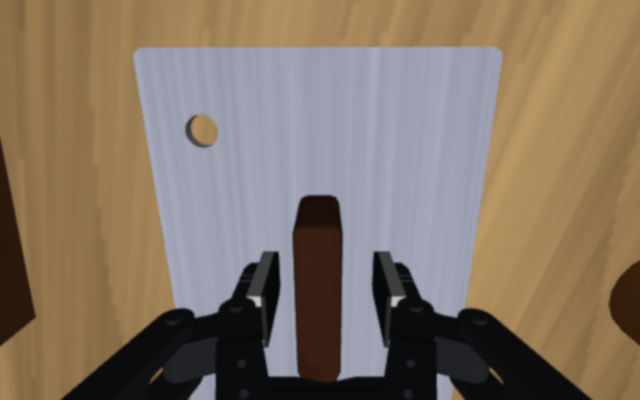

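Request:
{"op": "play_rows", "data": {
  "deltas": [
    {"wx":0,"wy":0,"wz":0,"x":0,"y":0,"z":0,"fingers":1},
    {"wx":0,"wy":0,"wz":0,"x":0,"y":0,"z":0,"fingers":1},
    {"wx":0,"wy":0,"wz":0,"x":0,"y":0,"z":0,"fingers":1},
    {"wx":0,"wy":0,"wz":0,"x":0,"y":0,"z":0,"fingers":1},
    {"wx":0,"wy":0,"wz":0,"x":0,"y":0,"z":5,"fingers":1},
    {"wx":0,"wy":0,"wz":0,"x":0,"y":0,"z":20,"fingers":1},
    {"wx":0,"wy":0,"wz":0,"x":0,"y":0,"z":45,"fingers":1},
    {"wx":0,"wy":0,"wz":0,"x":0,"y":0,"z":75,"fingers":1},
    {"wx":0,"wy":0,"wz":0,"x":0,"y":0,"z":105,"fingers":1},
    {"wx":0,"wy":0,"wz":0,"x":0,"y":0,"z":130,"fingers":1},
    {"wx":0,"wy":0,"wz":0,"x":0,"y":0,"z":130,"fingers":1},
    {"wx":0,"wy":0,"wz":0,"x":0,"y":0,"z":130,"fingers":1}
  ],
  "grip_force": 80
}}

```text
time: 22.0
tool_pos: [0.5329, 0.2959, 0.1713]
tcp_rot: [1.029, 1.314, -1.032]
wrist_force: [-0.5, -0.6, -3.5]
width: 0.201
```

Run:
```python
from h import *
for i in range(3): cam('top')
f,d,K,M=cam('wrist'); save('w9.png',f); np.savez('w9.npz',f=f,d=d,K=K,M=M)
s=monitor.read_state();print(s['tool_pos'],s['wrist_force'],s['torque'],s['width'],s['time'])
f,d,K,M=cam('scene'); save('s9.png',f)
```

```text
[0.5325993  0.29580532 0.17047935] [ 0.50778013 -0.17330438 -3.74614486] [-0.00923386 -0.01199211 -0.01518385] 0.20256845919216776 22.2
```

View pics/w9.png

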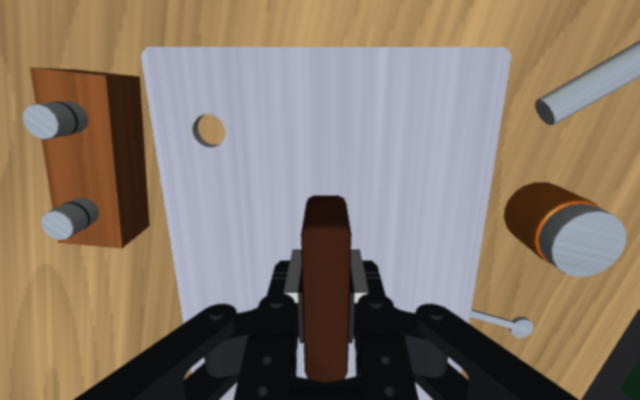

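View pics/s9.png

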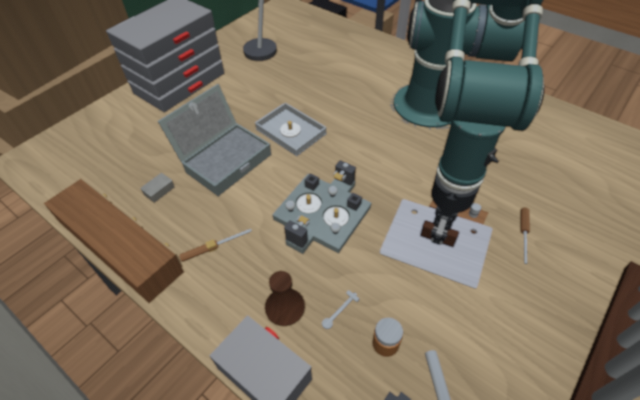

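Run:
```python
from h import *
z=np.load('w9.npz');f,d,K,M=z['f'],z['d'],z['K'],z['M']
T=eyes.read_camera('wrist');Tc=np.array(T['tool_from_camera'])
P=pts(d,K,Tc)
print(P[100,325],P[180,420], P[60,200])
for u,v in [(209.5,129.8),(143,48),(509,48)]:
    r=Tc[:3,:3]@np.linalg.solve(K,[u,v,1.]);o=Tc[:3,3]
    print(o+r*((.026-o[0])/r[0]))
m=np.abs(P[...,0]-.026)<.006
h=cv2.cvtColor(f,cv2.COLOR_RGB2HSV)
m&=h[...,1]<60
q=P[m]; q=q[q[:,2]<-.03]; A=np.c_[q[:,1:],np.ones(len(q))]; print(np.linalg.lstsq(A,q[:,0],rcond=None)[0])
```

```text
[ 0.02626462  0.00086513 -0.07523158] [ 0.02632728  0.04296696 -0.04098158] [ 0.02644641 -0.04883839 -0.0905906 ]
[ 0.026      -0.04789102 -0.06313823]
[ 0.026      -0.07054034 -0.09496281]
[ 0.026       0.07313605 -0.09490685]
[-0.00065162 -0.00094827  0.02640912]
```

Request:
{"op": "play_rows", "data": {
  "deltas": [
    {"wx":0,"wy":0,"wz":0,"x":0,"y":-20,"z":0,"fingers":1},
    {"wx":0,"wy":0,"wz":-1,"x":1,"y":-55,"z":0,"fingers":1},
    {"wx":0,"wy":0,"wz":-2,"x":2,"y":-95,"z":0,"fingers":1},
    {"wx":0,"wy":0,"wz":-4,"x":3,"y":-135,"z":0,"fingers":1},
    {"wx":0,"wy":0,"wz":-6,"x":4,"y":-175,"z":0,"fingers":1},
    {"wx":0,"wy":0,"wz":-7.6,"x":4.5,"y":-215,"z":0,"fingers":1},
    {"wx":0,"wy":0,"wz":-7.6,"x":4.5,"y":-250,"z":0,"fingers":1},
    {"wx":0,"wy":0,"wz":-7.6,"x":4.5,"y":-277,"z":0,"fingers":1},
    {"wx":0,"wy":0,"wz":-7.6,"x":4.5,"y":-291,"z":0,"fingers":1},
    {"wx":0,"wy":0,"wz":-7.6,"x":4.5,"y":-291,"z":0,"fingers":1},
    {"wx":0,"wy":0,"wz":-7.6,"x":4.5,"y":-291,"z":-10,"fingers":1},
    {"wx":0,"wy":0,"wz":-7.6,"x":4.5,"y":-291,"z":-30,"fingers":1},
    {"wx":0,"wy":0,"wz":-7.6,"x":4.5,"y":-291,"z":-45,"fingers":1},
    {"wx":0,"wy":0,"wz":-7.6,"x":4.5,"y":-291,"z":-52,"fingers":1},
    {"wx":0,"wy":0,"wz":-7.6,"x":4.5,"y":-291,"z":-52,"fingers":1},
    {"wx":0,"wy":0,"wz":-7.6,"x":4.5,"y":-291,"z":-52,"fingers":1}
  ],
  "grip_force": 80
}}

```text
time: 24.3
tool_pos: [0.5387, 0.0054, 0.1209]
tcp_rot: [1.13, 1.257, -1.129]
wrist_force: [0.5, -0.9, -3.4]
width: 0.202
```

Run:
```python
from h import *
for i in range(3): cam('top')
f,d,K,M=cam('wrist'); save('w10.png',f)
s=monitor.read_state();print(s['tool_pos'],s['wrist_force'],s['torque'],s['width'],s['time'],R.from_rotvec(s['tcp_rot']).as_matrix().round(3)[:,1])
f,d,K,M=cam('scene'); save('s10.png',cv2.resize(f[120:300,220:440],None,fx=3,fy=3))
```

```text
[0.53860866 0.00524608 0.12097915] [-0.34911352 -0.25927541 -4.3028968 ] [ 0.0009642  -0.00054934 -0.01136996] 0.1994828805795101 24.5 [0.994 0.107 0.001]
```

View pics/w10.png

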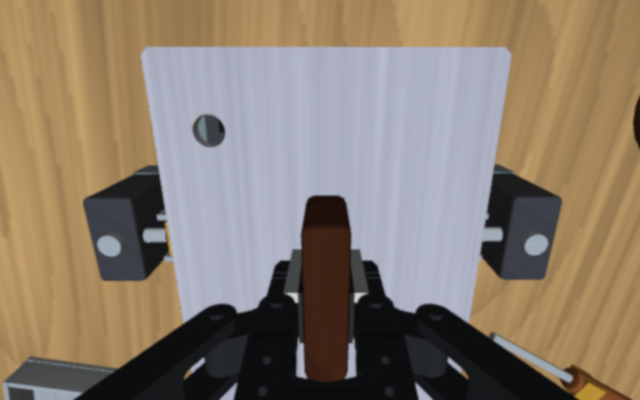

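View pics/s10.png

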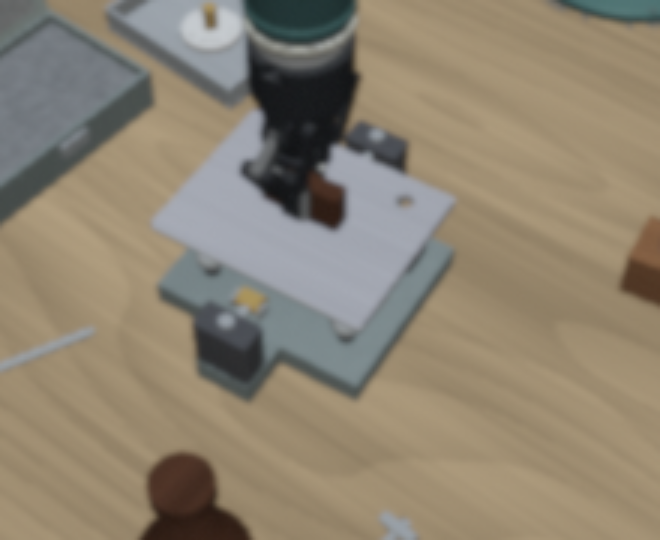

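Run:
```python
from h import *
s=monitor.read_state()
T=eyes.read_camera('wrist');Tc=np.array(T['tool_from_camera']);K=np.array(T['K']);d=T['depth']
P=pts(d,K,Tc);print(P[262,115],P[262,525],P[100,325])
f=T['frame'];save('w10z.png',cv2.resize(f[200:290,80:200],None,fx=5,fy=5));save('w10y.png',cv2.resize(f[200:290,450:570],None,fx=5,fy=5))
for x,pl in [(.047,[(109,246),(536,245)]),(.0264,[(171,245),(487,245)])]:
  for u,v in pl:
    r=Tc[:3,:3]@np.linalg.solve(K,[u,v,1.]);o=Tc[:3,3]
    print(o+r*((x-o[0])/r[0]))
print(s['tool_pos'])
```

```text
[ 0.0459223  -0.11384291  0.01083066] [0.04526226 0.10935321 0.01062499] [-0.1213815   0.00099226 -0.0834192 ]
[ 0.047      -0.11591134  0.00169544]
[0.047      0.11451071 0.0012612 ]
[ 0.0264     -0.07217419 -0.00922165]
[ 0.0264      0.07741213 -0.00911522]
[0.53852285 0.00523317 0.12090621]
```

View pics/w10z.png

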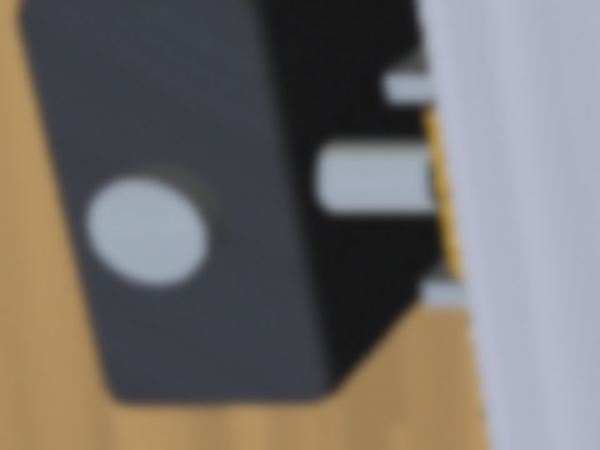

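View pics/w10y.png

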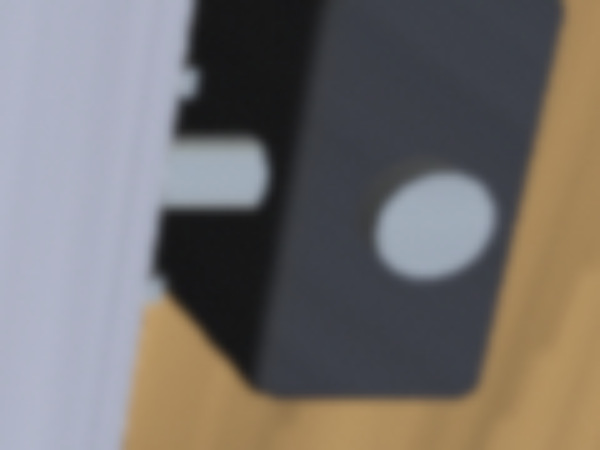

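Request:
{"op": "play_rows", "data": {
  "deltas": [
    {"wx":0,"wy":0,"wz":0,"x":-2.8,"y":-1.8,"z":0,"fingers":1},
    {"wx":0,"wy":0,"wz":0,"x":-2.8,"y":-1.8,"z":-5,"fingers":1},
    {"wx":0,"wy":0,"wz":0,"x":-2.8,"y":-1.8,"z":-10,"fingers":1},
    {"wx":0,"wy":0,"wz":0,"x":-2.8,"y":-1.8,"z":-14,"fingers":1},
    {"wx":0,"wy":0,"wz":0,"x":-2.8,"y":-1.8,"z":-18,"fingers":1},
    {"wx":0,"wy":0,"wz":0,"x":-2.8,"y":-1.8,"z":-20,"fingers":1},
    {"wx":0,"wy":0,"wz":0,"x":-2.8,"y":-1.8,"z":-22,"fingers":1},
    {"wx":0,"wy":0,"wz":0,"x":-2.8,"y":-1.8,"z":-22,"fingers":1}
  ],
  "grip_force": 80
}}

```text
time: 25.6
tool_pos: [0.5369, 0.0036, 0.0999]
tcp_rot: [1.131, 1.256, -1.127]
wrist_force: [-0.0, 1.8, 4.0]
width: 0.199
```

Run:
```python
from h import *
for i in range(3): cam('top')
f,d,K,M=cam('wrist'); save('w11.png',f)
s=monitor.read_state();print(s['tool_pos'],s['wrist_force'],s['torque'],s['width'],s['time'])
```

```text
[0.53604536 0.0035176  0.09881695] [1.54375547 0.03246094 2.02721583] [-0.30723933 -0.27570848 -0.07874933] 0.19729200426695603 25.8
```

View pics/w11.png

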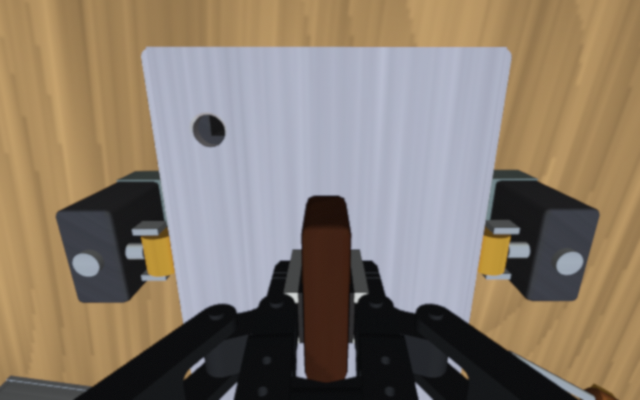

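Request:
{"op": "play_rows", "data": {
  "deltas": [
    {"wx":0,"wy":0,"wz":0,"x":0,"y":0,"z":-2,"fingers":1},
    {"wx":0,"wy":0,"wz":0,"x":0,"y":0,"z":-4,"fingers":1},
    {"wx":0,"wy":0,"wz":0,"x":0,"y":0,"z":-6,"fingers":1},
    {"wx":0,"wy":0,"wz":0,"x":0,"y":0,"z":-8,"fingers":1},
    {"wx":0,"wy":0,"wz":0,"x":0,"y":0,"z":-9,"fingers":1},
    {"wx":0,"wy":0,"wz":0,"x":0,"y":0,"z":-10,"fingers":1},
    {"wx":0,"wy":0,"wz":0,"x":0,"y":0,"z":-10,"fingers":1}
  ],
  "grip_force": 80
}}

```text
time: 26.68
tool_pos: [0.5366, 0.0039, 0.0897]
tcp_rot: [1.132, 1.256, -1.127]
wrist_force: [4.3, 3.7, 4.6]
width: 0.2
```

Run:
```python
from h import *
for i in range(3): cam('top')
f,d,K,M=cam('wrist'); save('w12.png',f)
s=monitor.read_state();print(s['tool_pos'],s['wrist_force'],s['torque'],s['width'],s['time'])
```

```text
[0.53666085 0.00388322 0.08967667] [3.69592447 4.13116611 5.52367207] [ 0.52185115 -0.62821644 -0.15765043] 0.19897542210280708 26.875
```

View pics/w12.png

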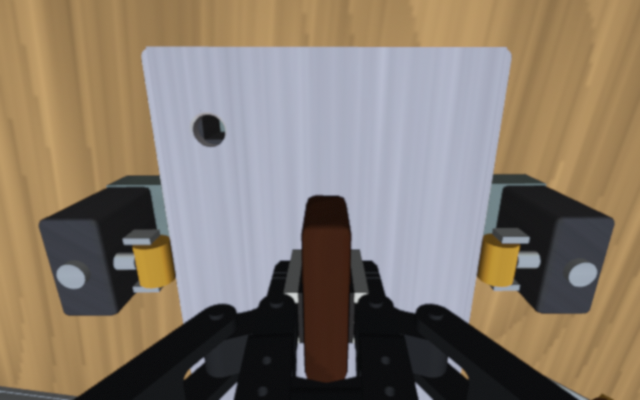

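Request:
{"op": "play_rows", "data": {
  "deltas": [
    {"wx":0,"wy":0,"wz":0,"x":0,"y":0.5,"z":-2,"fingers":1},
    {"wx":0,"wy":0,"wz":0,"x":0,"y":0.5,"z":-3,"fingers":1},
    {"wx":0,"wy":0,"wz":0,"x":0,"y":0.5,"z":-3,"fingers":1},
    {"wx":0,"wy":0,"wz":0,"x":0,"y":0.5,"z":-1,"fingers":1},
    {"wx":0,"wy":0,"wz":0,"x":0,"y":0.5,"z":1,"fingers":0.2},
    {"wx":0,"wy":0,"wz":0,"x":0,"y":0.5,"z":1,"fingers":0},
    {"wx":0,"wy":0,"wz":0,"x":0,"y":0.5,"z":1,"fingers":0},
    {"wx":0,"wy":0,"wz":0,"x":0,"y":0.5,"z":1,"fingers":0},
    {"wx":0,"wy":0,"wz":0,"x":0,"y":0.5,"z":40,"fingers":0},
    {"wx":0,"wy":0,"wz":0,"x":0,"y":0.5,"z":90,"fingers":0},
    {"wx":0,"wy":0,"wz":0,"x":0,"y":0.5,"z":140,"fingers":0},
    {"wx":0,"wy":0,"wz":0,"x":0,"y":-30,"z":180,"fingers":0},
    {"wx":0,"wy":0,"wz":0,"x":0,"y":-50,"z":200,"fingers":0},
    {"wx":0,"wy":0,"wz":0,"x":0,"y":-50,"z":200,"fingers":0},
    {"wx":0,"wy":0,"wz":0,"x":0,"y":-50,"z":200,"fingers":0}
  ],
  "grip_force": 80
}}

```text
time: 28.75
tool_pos: [0.5342, -0.0462, 0.286]
tcp_rot: [1.129, 1.261, -1.132]
wrist_force: [-0.8, -0.3, 0.0]
width: 0.5
```

Run:
```python
from h import *
for i in range(4): cam('top')
f,d,K,M=cam('wrist'); save('w13.png',f); np.savez('w13.npz',f=f,d=d,K=K,M=M)
s=monitor.read_state();print(s['tool_pos'],s['wrist_force'],s['width'],s['time'])
plate(f,d,K,M,.062)
P=pts(d,K,M); m=(abs(P[...,2]-.062)<.006)&(abs(P[...,0]-.54)<.06)&(abs(P[...,1])<.08); m&=(cv2.cvtColor(f,cv2.COLOR_RGB2HSV)[...,1]<60)
q=P[m];A=np.c_[q[:,0]-.538,q[:,1]-.006,np.ones(len(q))];print(len(q),np.linalg.lstsq(A,q[:,2],rcond=None)[0])
```

```text
[ 0.53464826 -0.04586657  0.28670824] [-0.09335669  0.28804734 -1.13159977] 0.5040340095450833 29.0
rect [  252     5   167   201 28710] ((537.6033935546875, 6.484527587890625), (148.5895233154297, 189.1976318359375), 6.185225486755371)
in [335.3 116.4] 1377 [0.5389 0.0043]
  top [0.5374 0.0079 0.104 ] ((537.8649291992188, 6.339344024658203), (15.024808883666992, 66.4721450805664), 6.4926862716674805)
18536 [ 0.00543791 -0.00076901  0.06223326]
```

View pics/w13.png

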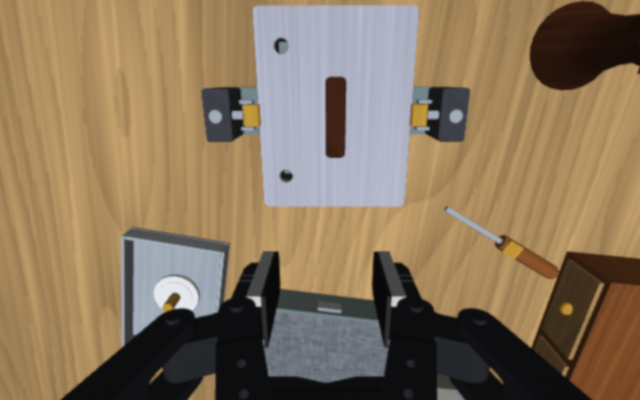

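Request:
{"op": "play_rows", "data": {
  "deltas": [
    {"wx":0,"wy":0,"wz":0,"x":-20,"y":50,"z":0,"fingers":0},
    {"wx":0,"wy":0,"wz":0,"x":-42,"y":105,"z":0,"fingers":0},
    {"wx":0,"wy":0,"wz":0,"x":-64,"y":160,"z":0,"fingers":0},
    {"wx":0,"wy":0,"wz":0,"x":-86,"y":215,"z":0,"fingers":0},
    {"wx":0,"wy":0,"wz":0,"x":-108,"y":270,"z":-10,"fingers":0},
    {"wx":0,"wy":0,"wz":0,"x":-125,"y":312,"z":-20,"fingers":0},
    {"wx":0,"wy":0,"wz":0,"x":-135,"y":336,"z":-28,"fingers":0},
    {"wx":0,"wy":0,"wz":0,"x":-135,"y":336,"z":-28,"fingers":0},
    {"wx":0,"wy":0,"wz":0,"x":-135,"y":336,"z":-28,"fingers":0}
  ],
  "grip_force": 40
}}

```text
time: 30.12
tool_pos: [0.4003, 0.2892, 0.2602]
tcp_rot: [1.128, 1.258, -1.129]
wrist_force: [-0.3, 0.4, 0.3]
width: 0.501
```

Run:
```python
from h import *
for i in range(4): cam('top')
f,d,K,M=cam('wrist'); save('w14.png',f); np.savez('w14.npz',f=f,d=d,K=K,M=M)
s=monitor.read_state();print(s['tool_pos'],s['wrist_force'],s['width'],s['time'])
```

```text
[0.40088465 0.28883658 0.26065227] [ 0.1342399  -0.10827943 -0.15287913] 0.5009028331122344 30.375
```

View pics/w14.png

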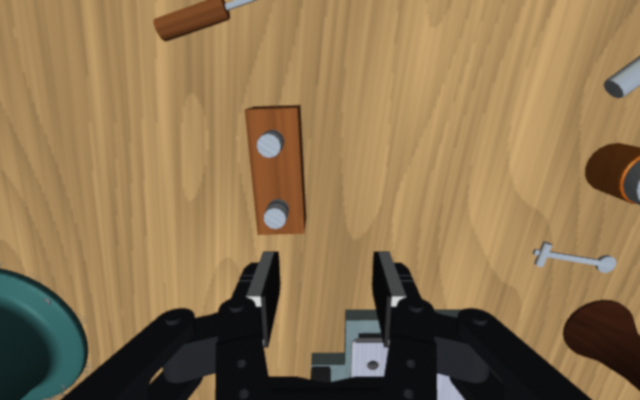

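Run:
```python
from h import *
z=np.load('w14.npz');f,d,K,M=z['f'],z['d'],z['K'],z['M'];P=pts(d,K,M)
c=f[100:240,235:315];save('w14c.png',cv2.resize(c,None,fx=4,fy=4,interpolation=cv2.INTER_CUBIC))
h=cv2.cvtColor(f,cv2.COLOR_RGB2HSV)
m=((h[...,1]<70)&(h[...,2]>135)).astype(np.uint8);m[:,:235]=0;m[:,315:]=0;m[:100]=0;m[240:]=0
n,l,st,ce=cv2.connectedComponentsWithStats(m)
for i in range(1,n):
    if st[i,4]>80:
        cn,_=cv2.findContours((l==i).astype(np.uint8),0,1);e=cv2.fitEllipse(max(cn,key=len))
        Q=P[l==i];print(st[i],ce[i],e,np.median(Q[:,2]),plane(*ce[i],K,M,.075)[:2],plane(*e[0],K,M,.075)[:2])
```

```text
[256 134  24  24 442] [267.93665158 145.49095023] ((267.9346923828125, 145.49549865722656), (22.286144256591797, 23.462093353271484), 139.82627868652344) 0.0756008783015423 [0.34800181 0.31090131] [0.34800029 0.31089704]
[263 208  23  21 362] [274.24861878 218.3038674 ] ((274.23095703125, 218.28334045410156), (19.743385314941406, 21.549604415893555), 113.6117172241211) 0.07558306110859861 [0.35766725 0.2414707 ] [0.35764922 0.2414901 ]
```

View pics/w14c.png

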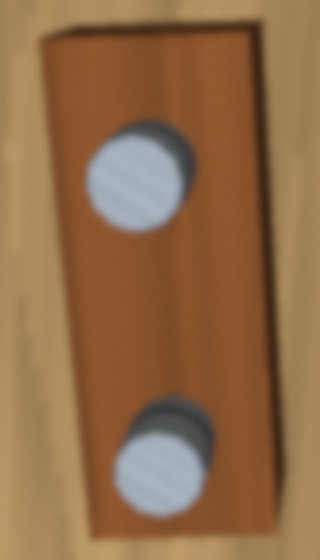

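Run:
```python
from h import *
z=np.load('w13.npz');f,d,K,M=z['f'],z['d'],z['K'],z['M']
g=f.max(2)
for u,v in [(281,46),(286,175)]:
    w=g[v-14:v+15,u-14:u+15]; bg=np.median(w); m=(w<bg-25).astype(np.uint8)
    cn,_=cv2.findContours(m,0,1);c=max(cn,key=cv2.contourArea);e=cv2.fitEllipse(c);(x,y)=e[0]
    print(x+u-14,y+v-14,e[1],plane(x+u-14,y+v-14,K,M,.062)[:2])
c,s=np.cos(np.radians(6.19)),np.sin(np.radians(6.19))
for o in [(-.05,.062),(-.05,-.062)]: print(.5377+c*o[0]-s*o[1],.0063+s*o[0]+c*o[1])
```

```text
280.52697372436523 45.050201416015625 (15.013670921325684, 16.671588897705078) [0.48134484 0.06261166]
285.7344799041748 175.56268978118896 (12.656219482421875, 14.269411087036133) [ 0.49490036 -0.06070008]
0.4813063078831635 0.06254723539367477
0.4946767122894458 -0.060729819592289534
```

Request:
{"op": "play_rows", "data": {
  "deltas": [
    {"wx":0,"wy":0,"wz":0,"x":-42.5,"y":-48,"z":-40,"fingers":0},
    {"wx":0,"wy":0,"wz":0,"x":-42.5,"y":-48,"z":-85,"fingers":0},
    {"wx":0,"wy":0,"wz":0,"x":-42.5,"y":-48,"z":-130,"fingers":0},
    {"wx":0,"wy":0,"wz":0,"x":-42.5,"y":-48,"z":-165,"fingers":0},
    {"wx":0,"wy":0,"wz":0,"x":-42.5,"y":-48,"z":-185,"fingers":0},
    {"wx":0,"wy":0,"wz":0,"x":-42.5,"y":-48,"z":-191,"fingers":0},
    {"wx":0,"wy":0,"wz":0,"x":-42.5,"y":-48,"z":-191,"fingers":0},
    {"wx":0,"wy":0,"wz":0,"x":-42.5,"y":-48,"z":-191,"fingers":0},
    {"wx":0,"wy":0,"wz":0,"x":-42.5,"y":-48,"z":-191,"fingers":1},
    {"wx":0,"wy":0,"wz":0,"x":-42.5,"y":-48,"z":-191,"fingers":1},
    {"wx":0,"wy":0,"wz":0,"x":-42.5,"y":-48,"z":-191,"fingers":1},
    {"wx":0,"wy":0,"wz":0,"x":-42.5,"y":-48,"z":-191,"fingers":1},
    {"wx":0,"wy":0,"wz":0,"x":-42.5,"y":-48,"z":-180,"fingers":1},
    {"wx":0,"wy":0,"wz":0,"x":-42.5,"y":-48,"z":-160,"fingers":1},
    {"wx":0,"wy":0,"wz":0,"x":-42.5,"y":-48,"z":-130,"fingers":1},
    {"wx":0,"wy":0,"wz":0,"x":-42.5,"y":-48,"z":-100,"fingers":1},
    {"wx":0,"wy":0,"wz":0,"x":-42.5,"y":-48,"z":-83,"fingers":1},
    {"wx":0,"wy":0,"wz":0,"x":-42.5,"y":-48,"z":-83,"fingers":1},
    {"wx":0,"wy":0,"wz":0,"x":-42.5,"y":-48,"z":-83,"fingers":1}
  ],
  "grip_force": 60
}}

```text
time: 32.75
tool_pos: [0.3571, 0.2411, 0.1762]
tcp_rot: [1.128, 1.259, -1.131]
wrist_force: [-0.3, 0.2, -0.8]
width: 0.237
```

Run:
```python
from h import *
for i in range(3): cam('top')
f,d,K,M=cam('wrist'); save('w15.png',f); np.savez('w15.npz',f=f,d=d,K=K,M=M)
s=monitor.read_state();print(s['tool_pos'],s['wrist_force'],s['width'],s['time'])
f,d,K,M=cam('scene');save('s15.png',cv2.resize(f[100:300,300:520],None,fx=3,fy=3))
```

```text
[0.35703003 0.24106611 0.17600388] [ 0.09396557 -0.06896205 -0.5019916 ] 0.23777878052077175 32.95
```

View pics/w15.png

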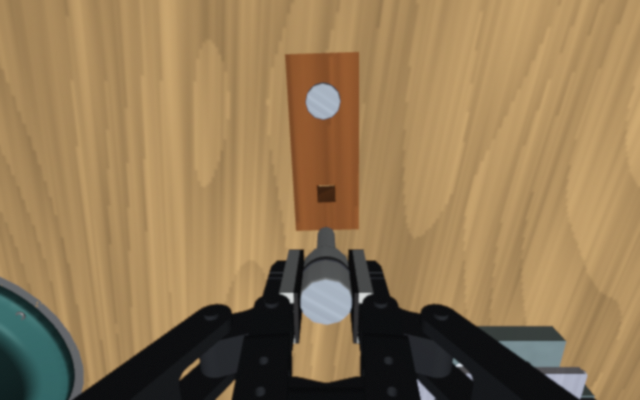

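View pics/s15.png

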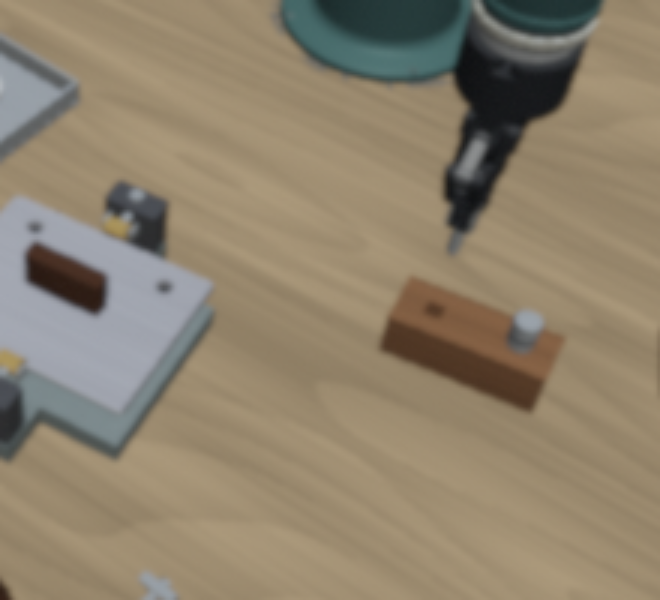

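```bash
cat >> h.py <<'E'
def toolcast(u,v,x,K,Tc):
    r=Tc[:3,:3]@np.linalg.solve(K,[u,v,1.]);o=Tc[:3,3]; return o+r*((x-o[0])/r[0])
E
python3 - <<'E'
from h import *
z=np.load('w15.npz');f=z['f'];save('w15c.png',cv2.resize(f[215:335,270:385],None,fx=5,fy=5,interpolation=cv2.INTER_CUBIC))
T=eyes.read_camera('wrist');Tc=np.array(T['tool_from_camera']);K=np.array(T['K'])
print(toolcast(326,301,-.006,K,Tc),toolcast(326,234,.057,K,Tc))
E
```

```text
[-0.006       0.00113055 -0.00110337] [ 0.057       0.00121473 -0.0006816 ]
```

View pics/w15c.png

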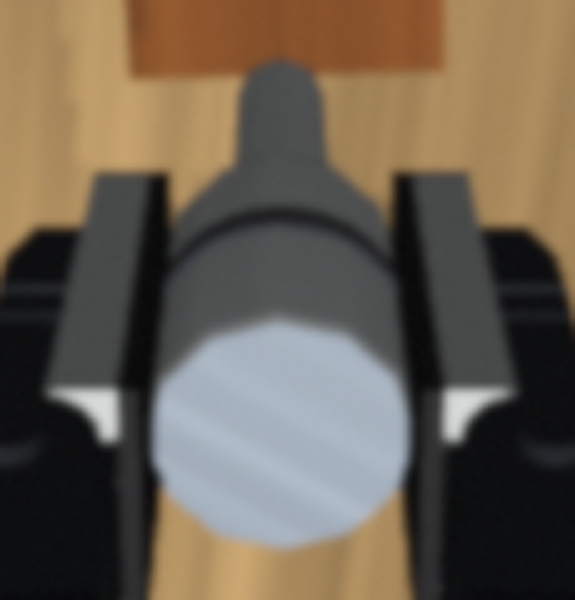

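Request:
{"op": "play_rows", "data": {
  "deltas": [
    {"wx":0,"wy":0,"wz":0,"x":25,"y":-35,"z":0,"fingers":1},
    {"wx":0,"wy":0,"wz":0,"x":55,"y":-80,"z":0,"fingers":1},
    {"wx":0,"wy":0,"wz":0,"x":85,"y":-125,"z":0,"fingers":1},
    {"wx":0,"wy":0,"wz":0,"x":110,"y":-160,"z":0,"fingers":1},
    {"wx":0,"wy":0,"wz":0,"x":123,"y":-180,"z":-10,"fingers":1},
    {"wx":0,"wy":0,"wz":0,"x":123,"y":-180,"z":-30,"fingers":1},
    {"wx":0,"wy":0,"wz":0,"x":123,"y":-180,"z":-42,"fingers":1},
    {"wx":0,"wy":0,"wz":0,"x":123,"y":-180,"z":-42,"fingers":1},
    {"wx":0,"wy":0,"wz":0,"x":123,"y":-180,"z":-42,"fingers":1}
  ],
  "grip_force": 60
}}

```text
time: 34.17
tool_pos: [0.481, 0.0619, 0.1357]
tcp_rot: [1.129, 1.258, -1.129]
wrist_force: [0.2, -0.3, -0.2]
width: 0.236
```

Run:
```python
from h import *
for i in range(4): cam('top')
f,d,K,M=cam('wrist'); np.savez('w16.npz',f=f,d=d,K=K,M=M)
s=monitor.read_state();print(s['tool_pos'],s['wrist_force'],s['width'],s['time'])
save('w16.png',cv2.resize(f[200:350,240:420],None,fx=4,fy=4,interpolation=cv2.INTER_CUBIC))
```

```text
[0.48119984 0.06174513 0.13595906] [ 0.78910346  0.00871207 -0.66120004] 0.23554528259500693 34.425
```

View pics/w16.png

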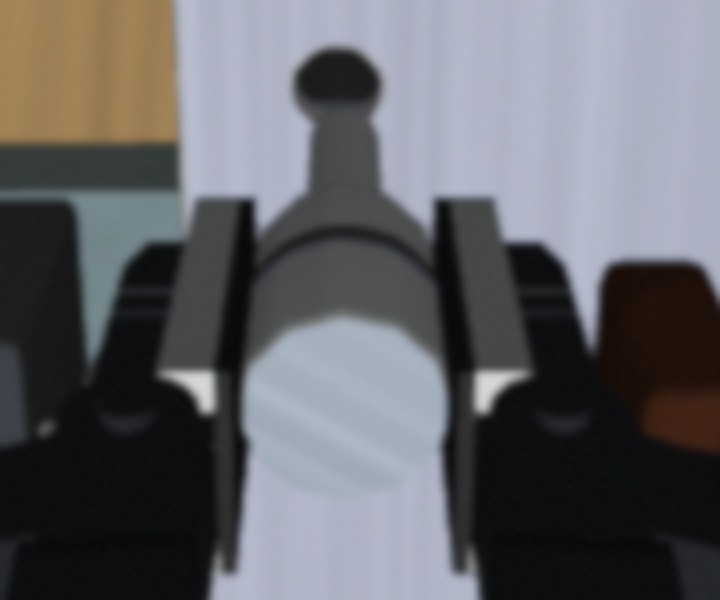

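Run:
```python
from h import *
T=eyes.read_camera('wrist');Tc=np.array(T['tool_from_camera']);K=np.array(T['K'])
c=lambda u,v,x:print(toolcast(240+(u+.5)/4-.5,200+(v+.5)/4-.5,x,K,Tc).round(4))
c(338,47,.074);c(295,86,.074);c(380,86,.074)
c(343,108,.058);c(345,405,-.006)
```

```text
[ 0.074   0.0001 -0.0078]
[ 0.074  -0.0065 -0.0014]
[ 0.074   0.0065 -0.0014]
[ 0.058   0.0009 -0.0048]
[-0.006   0.0011 -0.0012]
```

Request:
{"op": "play_rows", "data": {
  "deltas": [
    {"wx":0,"wy":0,"wz":0,"x":-1,"y":0,"z":0,"fingers":1},
    {"wx":0,"wy":0,"wz":0,"x":-1,"y":0,"z":-6,"fingers":1},
    {"wx":0,"wy":0,"wz":0,"x":-1,"y":0,"z":-11,"fingers":1},
    {"wx":0,"wy":0,"wz":0,"x":-1,"y":0,"z":-16,"fingers":1},
    {"wx":0,"wy":0,"wz":0,"x":-1,"y":0,"z":-20,"fingers":1},
    {"wx":0,"wy":0,"wz":0,"x":-1,"y":0,"z":-25,"fingers":1},
    {"wx":0,"wy":0,"wz":0,"x":-1,"y":0,"z":-30,"fingers":1},
    {"wx":0,"wy":0,"wz":0,"x":-1,"y":0,"z":-30,"fingers":1}
  ],
  "grip_force": 60
}}

```text
time: 35.48
tool_pos: [0.4793, 0.0614, 0.1047]
tcp_rot: [1.129, 1.259, -1.13]
wrist_force: [-0.1, 0.5, -0.4]
width: 0.234
```

Run:
```python
from h import *
for i in range(3): cam('top')
f,d,K,M=cam('wrist')
s=monitor.read_state();print(s['tool_pos'],s['wrist_force'],s['torque'],s['width'],s['time'])
save('w17.png',cv2.resize(f[200:350,240:420],None,fx=4,fy=4,interpolation=cv2.INTER_CUBIC))
```

```text
[0.48001962 0.06153068 0.10551335] [-0.68504867  0.39892386  0.0680746 ] [ 0.0056632   0.06285271 -0.02018952] 0.2406928812152651 35.675
```

View pics/w17.png

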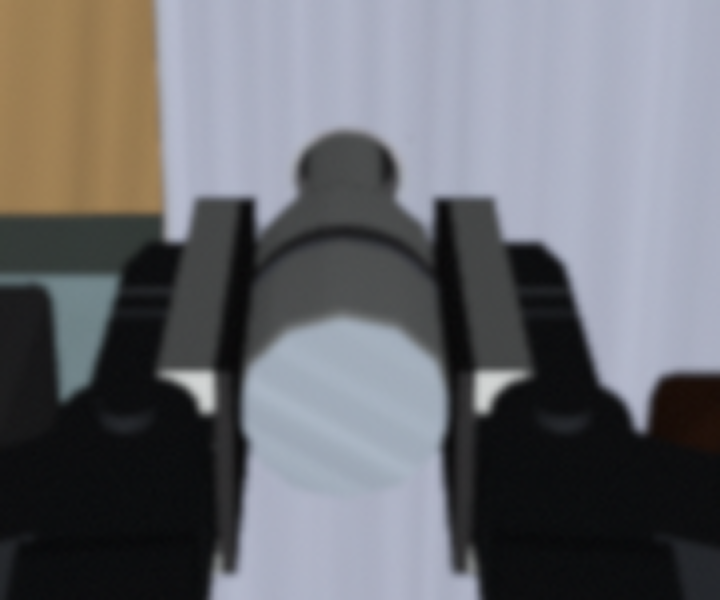

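Request:
{"op": "play_rows", "data": {
  "deltas": [
    {"wx":0,"wy":0,"wz":0,"x":0,"y":0,"z":-5,"fingers":1},
    {"wx":0,"wy":0,"wz":0,"x":0,"y":0,"z":-10,"fingers":1},
    {"wx":0,"wy":0,"wz":0,"x":0,"y":0,"z":-14,"fingers":1},
    {"wx":0,"wy":0,"wz":0,"x":0,"y":0,"z":-17,"fingers":1},
    {"wx":0,"wy":0,"wz":0,"x":0,"y":0,"z":-19,"fingers":1},
    {"wx":0,"wy":0,"wz":0,"x":0,"y":0,"z":-20,"fingers":1},
    {"wx":0,"wy":0,"wz":0,"x":0,"y":0,"z":-20,"fingers":1},
    {"wx":0,"wy":0,"wz":0,"x":0,"y":0,"z":-20,"fingers":1}
  ],
  "grip_force": 60
}}

```text
time: 36.67
tool_pos: [0.4797, 0.0616, 0.0862]
tcp_rot: [1.129, 1.259, -1.13]
wrist_force: [-4.2, -0.2, 6.9]
width: 0.237
```

Run:
```python
from h import *
for i in range(3): cam('top')
f,d,K,M=cam('wrist')
s=monitor.read_state();print(s['tool_pos'],s['wrist_force'],s['torque'],s['width'],s['time'])
save('w18.png',cv2.resize(f[200:350,240:420],None,fx=4,fy=4,interpolation=cv2.INTER_CUBIC))
```

```text
[0.47970217 0.06159564 0.086258  ] [-4.61847004 -0.18172444  6.22343236] [0.0332872  0.61001611 0.01287304] 0.23605135607430205 36.875
```

View pics/w18.png

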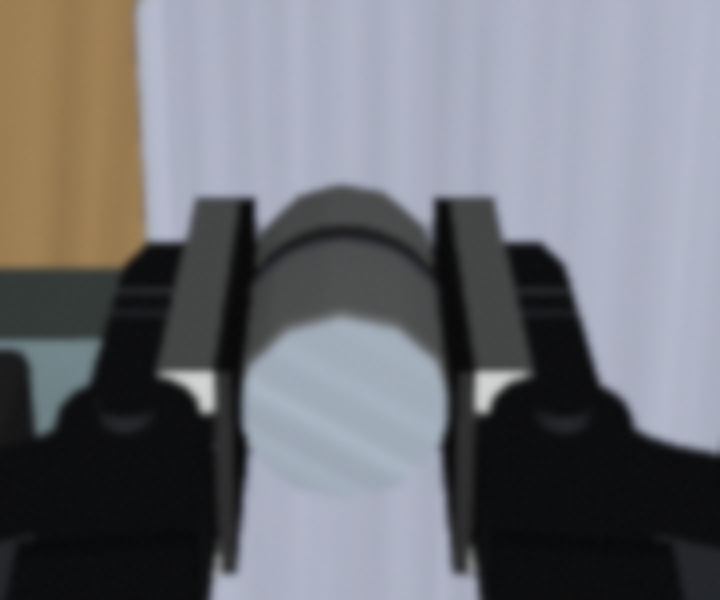

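Request:
{"op": "play_rows", "data": {
  "deltas": [
    {"wx":0,"wy":0,"wz":0,"x":-0.5,"y":0,"z":0,"fingers":0.2},
    {"wx":0,"wy":0,"wz":0,"x":-0.5,"y":0,"z":0,"fingers":0},
    {"wx":0,"wy":0,"wz":0,"x":-0.5,"y":0,"z":0,"fingers":0},
    {"wx":0,"wy":0,"wz":0,"x":-0.5,"y":0,"z":25,"fingers":0},
    {"wx":0,"wy":0,"wz":0,"x":-0.5,"y":0,"z":70,"fingers":0},
    {"wx":0,"wy":0,"wz":0,"x":-10,"y":30,"z":115,"fingers":0},
    {"wx":0,"wy":0,"wz":0,"x":-25,"y":75,"z":150,"fingers":0},
    {"wx":0,"wy":0,"wz":0,"x":-43,"y":125,"z":170,"fingers":0},
    {"wx":0,"wy":0,"wz":0,"x":-62,"y":180,"z":175,"fingers":0},
    {"wx":0,"wy":0,"wz":0,"x":-75,"y":215,"z":175,"fingers":0},
    {"wx":0,"wy":0,"wz":0,"x":-80,"y":228,"z":175,"fingers":0},
    {"wx":0,"wy":0,"wz":0,"x":-80,"y":228,"z":175,"fingers":0},
    {"wx":0,"wy":0,"wz":0,"x":-80,"y":228,"z":175,"fingers":0}
  ],
  "grip_force": 60
}}

```text
time: 38.5
tool_pos: [0.4001, 0.2884, 0.2599]
tcp_rot: [1.129, 1.257, -1.131]
wrist_force: [0.2, -0.3, 0.3]
width: 0.502
```

Run:
```python
from h import *
for i in range(3): cam('top')
f,d,K,M=cam('wrist');save('w19.png',f);P=pts(d,K,M)
s=monitor.read_state();print(s['tool_pos'],s['wrist_force'],s['width'],s['time'])
h=cv2.cvtColor(f,cv2.COLOR_RGB2HSV)
m=((h[...,1]<70)&(h[...,2]>135)).astype(np.uint8);m[:,:235]=0;m[:,315:]=0;m[:100]=0;m[240:]=0
n,l,st,ce=cv2.connectedComponentsWithStats(m)
for i in range(1,n):
    if st[i,4]>80:print(st[i],np.median(P[l==i][:,2]),plane(*ce[i],K,M,.075)[:2])
f,d,K,M=cam('scene');save('s19.png',cv2.resize(f[100:300,220:520],None,fx=2.6,fy=2.6))
```

```text
[0.40025388 0.288549   0.26020635] [-0.65108572 -0.05795702  0.33218612] 0.5021848453330043 38.7
[257 134  24  24 443] 0.0756114204551746 [0.34797716 0.31088392]
```

View pics/s19.png

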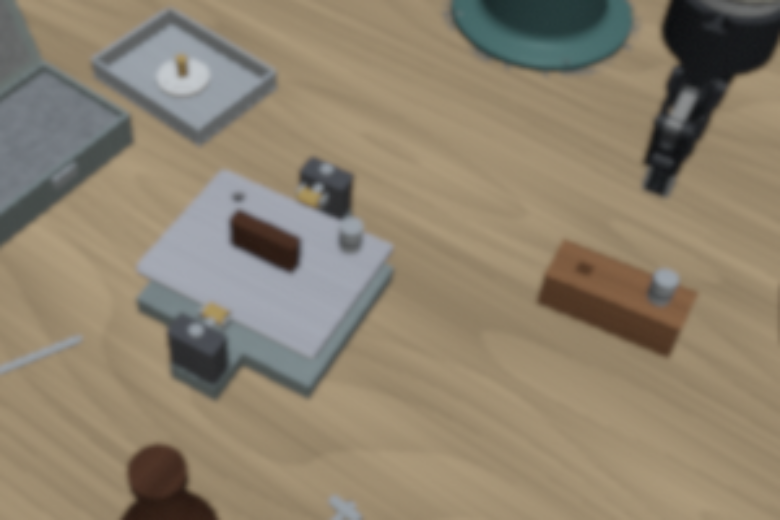

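Request:
{"op": "play_rows", "data": {
  "deltas": [
    {"wx":0,"wy":0,"wz":0,"x":-52,"y":21,"z":-40,"fingers":0},
    {"wx":0,"wy":0,"wz":0,"x":-52,"y":21,"z":-85,"fingers":0},
    {"wx":0,"wy":0,"wz":0,"x":-52,"y":21,"z":-130,"fingers":0},
    {"wx":0,"wy":0,"wz":0,"x":-52,"y":21,"z":-165,"fingers":0},
    {"wx":0,"wy":0,"wz":0,"x":-52,"y":21,"z":-185,"fingers":0},
    {"wx":0,"wy":0,"wz":0,"x":-52,"y":21,"z":-191,"fingers":0},
    {"wx":0,"wy":0,"wz":0,"x":-52,"y":21,"z":-191,"fingers":0},
    {"wx":0,"wy":0,"wz":0,"x":-52,"y":21,"z":-191,"fingers":0},
    {"wx":0,"wy":0,"wz":0,"x":-52,"y":21,"z":-191,"fingers":1},
    {"wx":0,"wy":0,"wz":0,"x":-52,"y":21,"z":-191,"fingers":1},
    {"wx":0,"wy":0,"wz":0,"x":-52,"y":21,"z":-191,"fingers":1},
    {"wx":0,"wy":0,"wz":0,"x":-52,"y":21,"z":-191,"fingers":1},
    {"wx":0,"wy":0,"wz":0,"x":-52,"y":21,"z":-180,"fingers":1},
    {"wx":0,"wy":0,"wz":0,"x":-52,"y":21,"z":-160,"fingers":1},
    {"wx":0,"wy":0,"wz":0,"x":-52,"y":21,"z":-130,"fingers":1},
    {"wx":0,"wy":0,"wz":0,"x":-52,"y":21,"z":-100,"fingers":1},
    {"wx":0,"wy":0,"wz":0,"x":-52,"y":21,"z":-75,"fingers":1},
    {"wx":0,"wy":0,"wz":0,"x":-52,"y":21,"z":-75,"fingers":1}
  ],
  "grip_force": 60
}}

```text
time: 41.0
tool_pos: [0.3491, 0.3116, 0.1879]
tcp_rot: [1.134, 1.257, -1.125]
wrist_force: [0.9, 0.1, -1.3]
width: 0.239
```

Run:
```python
from h import *
for i in range(3): cam('top')
f,d,K,M=cam('wrist')
s=monitor.read_state();print(s['tool_pos'],s['wrist_force'],s['width'],s['time'])
save('w20.png',cv2.resize(f[200:350,240:420],None,fx=4,fy=4,interpolation=cv2.INTER_CUBIC))
```

```text
[0.34687231 0.3097899  0.18376142] [-0.67266337 -0.70142167 -0.67092178] 0.23601183348562024 41.2
```

View pics/w20.png

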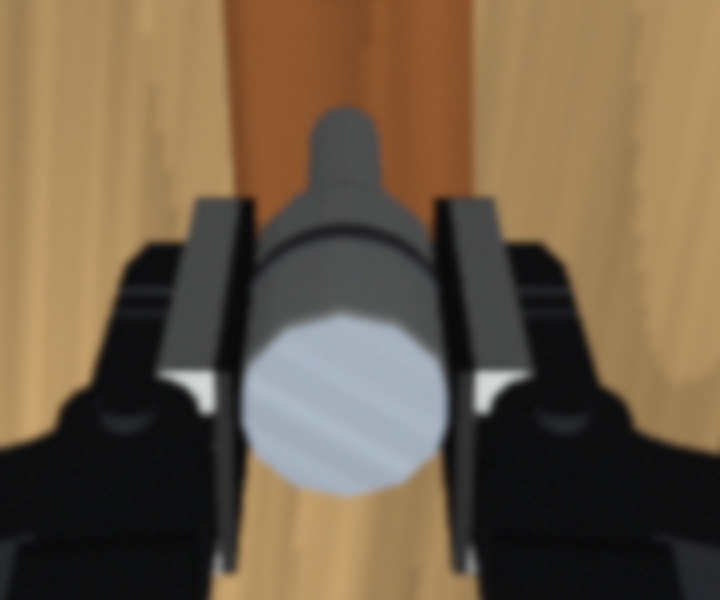

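Request:
{"op": "play_rows", "data": {
  "deltas": [
    {"wx":0,"wy":0,"wz":0,"x":10,"y":-30,"z":0,"fingers":1},
    {"wx":0,"wy":0,"wz":0,"x":28,"y":-75,"z":0,"fingers":1},
    {"wx":0,"wy":0,"wz":0,"x":48,"y":-125,"z":0,"fingers":1},
    {"wx":0,"wy":0,"wz":0,"x":68,"y":-175,"z":0,"fingers":1},
    {"wx":0,"wy":0,"wz":0,"x":88,"y":-225,"z":0,"fingers":1},
    {"wx":0,"wy":0,"wz":0,"x":108,"y":-275,"z":0,"fingers":1},
    {"wx":0,"wy":0,"wz":0,"x":128,"y":-325,"z":0,"fingers":1},
    {"wx":0,"wy":0,"wz":0,"x":140,"y":-358,"z":0,"fingers":1},
    {"wx":0,"wy":0,"wz":0,"x":145.5,"y":-372,"z":-10,"fingers":1},
    {"wx":0,"wy":0,"wz":0,"x":145.5,"y":-372,"z":-35,"fingers":1},
    {"wx":0,"wy":0,"wz":0,"x":145.5,"y":-372,"z":-50,"fingers":1},
    {"wx":0,"wy":0,"wz":0,"x":145.5,"y":-372,"z":-50,"fingers":1},
    {"wx":0,"wy":0,"wz":0,"x":145.5,"y":-372,"z":-50,"fingers":1}
  ],
  "grip_force": 60
}}

```text
time: 42.82
tool_pos: [0.4935, -0.061, 0.1355]
tcp_rot: [1.129, 1.258, -1.129]
wrist_force: [-0.0, -0.0, -0.7]
width: 0.239
```

Run:
```python
from h import *
for i in range(4): cam('top')
f,d,K,M=cam('wrist')
s=monitor.read_state();print(s['tool_pos'],s['wrist_force'],s['width'],s['time'],R.from_rotvec(s['tcp_rot']).as_matrix()[:,:2].round(3).tolist())
save('w21.png',cv2.resize(f[200:350,240:420],None,fx=4,fy=4,interpolation=cv2.INTER_CUBIC))
```

```text
[ 0.49390928 -0.06142739  0.136168  ] [-0.20940168 -0.17922455 -0.29853768] 0.23554862555667164 43.075 [[0.002, 0.994], [-0.0, 0.108], [-1.0, 0.002]]
```

View pics/w21.png

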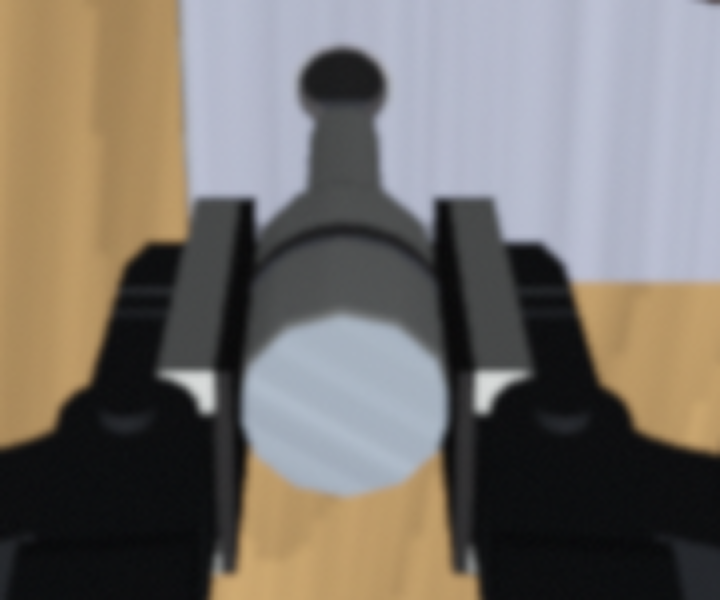

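Request:
{"op": "play_rows", "data": {
  "deltas": [
    {"wx":0,"wy":0,"wz":0,"x":-0.5,"y":0,"z":-6,"fingers":1},
    {"wx":0,"wy":0,"wz":0,"x":-0.5,"y":0,"z":-11,"fingers":1},
    {"wx":0,"wy":0,"wz":0,"x":-0.5,"y":0,"z":-16,"fingers":1},
    {"wx":0,"wy":0,"wz":0,"x":-0.5,"y":0,"z":-20,"fingers":1},
    {"wx":0,"wy":0,"wz":0,"x":-0.5,"y":0,"z":-25,"fingers":1},
    {"wx":0,"wy":0,"wz":0,"x":-0.5,"y":0,"z":-30,"fingers":1},
    {"wx":0,"wy":0,"wz":0,"x":-0.5,"y":0,"z":-30,"fingers":1}
  ],
  "grip_force": 60
}}

```text
time: 43.95
tool_pos: [0.4924, -0.0614, 0.1047]
tcp_rot: [1.129, 1.259, -1.13]
wrist_force: [-0.4, 0.3, -0.8]
width: 0.239
```

Run:
```python
from h import *
for i in range(3): cam('top')
f,d,K,M=cam('wrist')
s=monitor.read_state();print(s['tool_pos'],s['wrist_force'],s['torque'],s['width'],s['time'])
save('w22.png',cv2.resize(f[200:350,240:420],None,fx=4,fy=4,interpolation=cv2.INTER_CUBIC))
```

```text
[ 0.49300076 -0.061513    0.10549023] [-0.41692044  0.6859964   0.30850419] [ 0.01590425 -0.00561253  0.05060507] 0.23454183684376895 44.15
```

View pics/w22.png

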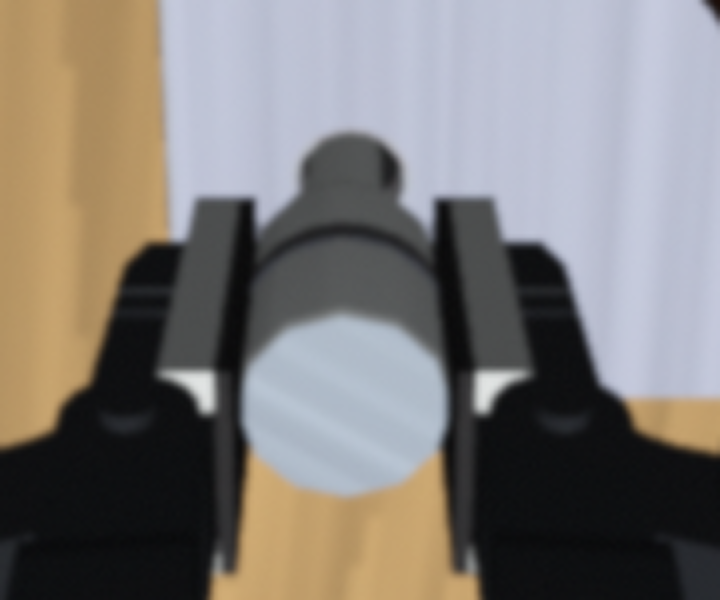

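Request:
{"op": "play_rows", "data": {
  "deltas": [
    {"wx":0,"wy":0,"wz":0,"x":0.6,"y":0,"z":-4,"fingers":1},
    {"wx":0,"wy":0,"wz":0,"x":0.6,"y":0,"z":-9,"fingers":1},
    {"wx":0,"wy":0,"wz":0,"x":0.6,"y":0,"z":-14,"fingers":1},
    {"wx":0,"wy":0,"wz":0,"x":0.6,"y":0,"z":-17,"fingers":1},
    {"wx":0,"wy":0,"wz":0,"x":0.6,"y":0,"z":-19,"fingers":1},
    {"wx":0,"wy":0,"wz":0,"x":0.6,"y":0,"z":-20,"fingers":1},
    {"wx":0,"wy":0,"wz":0,"x":0.6,"y":0,"z":-20,"fingers":1},
    {"wx":0,"wy":0,"wz":0,"x":0.6,"y":0,"z":-20,"fingers":1}
  ],
  "grip_force": 60
}}

```text
time: 45.15
tool_pos: [0.4933, -0.0615, 0.0861]
tcp_rot: [1.129, 1.259, -1.13]
wrist_force: [-2.9, 0.6, 7.5]
width: 0.234
```

Run:
```python
from h import *
for i in range(3): cam('top')
s=monitor.read_state();print(s['tool_pos'],s['wrist_force'],s['torque'],s['width'],s['time'])
```

```text
[ 0.49325935 -0.06154064  0.08616579] [-4.02069868  0.56601241  7.24729612] [ 0.07094278  0.59090532 -0.01843651] 0.2401965692470327 45.3
```

Seated the same way as the first pin. Release, rise and look.

Request:
{"op": "play_rows", "data": {
  "deltas": [
    {"wx":0,"wy":0,"wz":0,"x":-0.5,"y":0,"z":0,"fingers":0.2},
    {"wx":0,"wy":0,"wz":0,"x":-0.5,"y":0,"z":0,"fingers":0},
    {"wx":0,"wy":0,"wz":0,"x":-0.5,"y":0,"z":0,"fingers":0},
    {"wx":0,"wy":0,"wz":0,"x":-0.5,"y":0,"z":25,"fingers":0},
    {"wx":0,"wy":0,"wz":0,"x":-0.5,"y":0,"z":70,"fingers":0},
    {"wx":0,"wy":0,"wz":0,"x":0,"y":0,"z":120,"fingers":0},
    {"wx":0,"wy":0,"wz":0,"x":20,"y":10,"z":160,"fingers":0},
    {"wx":0,"wy":0,"wz":0,"x":35,"y":20,"z":190,"fingers":0},
    {"wx":0,"wy":0,"wz":0,"x":40,"y":25,"z":210,"fingers":0},
    {"wx":0,"wy":0,"wz":0,"x":40,"y":25,"z":210,"fingers":0},
    {"wx":0,"wy":0,"wz":0,"x":40,"y":25,"z":210,"fingers":0}
  ],
  "grip_force": 40
}}

```text
time: 46.68
tool_pos: [0.5321, -0.0366, 0.2934]
tcp_rot: [1.128, 1.261, -1.132]
wrist_force: [-0.2, 0.5, -0.3]
width: 0.495
```

Run:
```python
from h import *
for i in range(3): cam('top')
f,d,K,M=cam('wrist');save('w23.png',f);P=pts(d,K,M)
s=monitor.read_state();print(s['tool_pos'],s['wrist_force'],s['width'],s['time'])
plate(f,d,K,M,.062)
for c in [(.4814,.0626),(.4949,-.0607)]:
    m=(np.hypot(P[...,0]-c[0],P[...,1]-c[1])<.02)&(P[...,2]>.085)
    print(m.sum(),np.median(P[m][:,2]),P[m].min(0)[:2]/2+P[m].max(0)[:2]/2)
m=(abs(P[...,2]-.062)<.006)&(abs(P[...,0]-.54)<.06)&(abs(P[...,1])<.08); m&=(cv2.cvtColor(f,cv2.COLOR_RGB2HSV)[...,1]<60)
q=P[m];A=np.c_[q[:,0]-.538,q[:,1]-.006,np.ones(len(q))];print(len(q),np.linalg.lstsq(A,q[:,2],rcond=None)[0])
f,d,K,M=cam('scene');save('s23.png',f)
```

```text
[ 0.53236405 -0.03664029  0.29368991] [-0.41568101 -0.31193084 -0.14880711] 0.4988192803616469 46.875
rect [  256    18   161   194 26148] ((537.78271484375, 6.3593292236328125), (148.56015014648438, 189.46331787109375), 6.189525127410889)
in [336.3 125.9] 1319 [0.539  0.0034]
  top [0.5373 0.0082 0.1042] ((537.11181640625, 10.296253204345703), (15.818885803222656, 74.63642883300781), 7.176384925842285)
522 0.09176768642528849 [0.48066293 0.06119299]
2092 0.3303113324215663 [ 0.49507997 -0.0561647 ]
16916 [0.00485658 0.00143694 0.06209438]
```

View pics/w23.png

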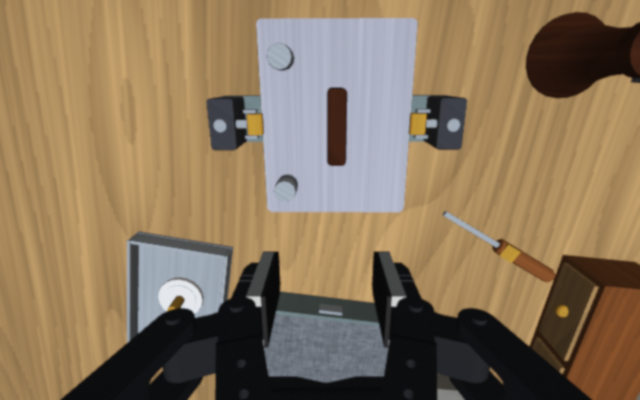

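View pics/s23.png

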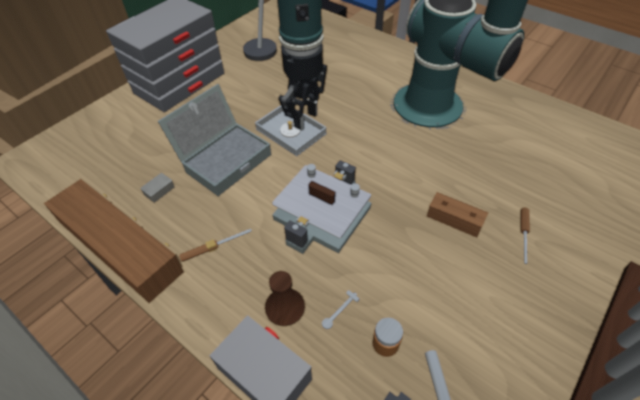

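Run:
```python
from h import *
f,d,K,M=cam('wrist');P=pts(d,K,M)
for (u,v),c in [((279,56),(.4814,.0626)),((285,188),(.4949,-.0607))]:
    m=(np.hypot(P[...,0]-c[0],P[...,1]-c[1])<.02)&(P[...,2]>.088)&(P[...,2]<.12)
    n,l,st,ce=cv2.connectedComponentsWithStats(m.astype(np.uint8));i=1+st[1:,4].argmax()
    print(st[i],np.median(P[l==i][:,2]),plane(*ce[i],K,M,.092)[:2]-c)
s=monitor.read_state();print(s['time'],np.abs(s['joint_vel']).max())
finish_job()
```

```text
[266  43  25  27 516] 0.09175866240043254 [-0.00028955 -0.00137168]
[273 180  22  22 368] 0.09158202841620458 [-0.00055948  0.00025364]
46.975 0.008103023912005897
the job is handed in; nothing more can be done
```

I've done every step and handed the job in at about 47 s of the 210 s allowed. The hand-in gives no verdict.

**What I did**
- Moved the one old pad, from the +y well, into the scrap tray. The other well was empty.
- Set the two new pads into the wells, stud up.
- Pressed the cover plate past the rollers onto the balls and let go of it.
- Put both pins through the plate holes into the posts and released them.

**Last checks**

| Item | Result |
|---|---|
| Old pad | Upright in the tray, near its middle |
| New pads | Within about 0.5 mm of the well centres, measured before the plate covered them |
| Plate | Top at 62.1 mm (62 nominal), within about 0.5 mm of its seat; turned less than 0.1° from the jig; tilt about 0.005 rad |
| Pins | Head tops at 91.8 and 91.6 mm (92 nominal); 1.4 and 0.6 mm from their holes |
| Robot | Open gripper clear of everything, arm nearly still |
| Bell, A-key, burnisher, jar | Looked unmoved in the final scene picture; I did not measure them |

**Disagreements:** the wrist camera read about 1 mm off along the jaws, and the held plate appeared 2–3 mm toward +x of the jig. I corrected both by eye just before inserting. My first reading of the second pin's height picked up the gripper; the value above is the repeated one. No check failed.

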